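# Meter tea balls from the hopper into the tall tin

## Robot

A 6-joint arm with a two-finger parallel gripper is mounted at the origin on the work surface. World frame = base frame: x ahead of the robot, y to its left, z up, the work surface at z = 0. Lengths are in m, angles in rad, forces in N, time in s.
With the tool pointing down it reaches from about 0.275 to 0.85 m from the base axis. Payload 5.2 kg.
Tool frame: the origin (TCP) lies at the very end of the fingers, on their centre line; the grasp point (between the pads) lies 19 mm behind it; z points along the fingers, x is the direction in which the jaws open and shut, and the axes are right-handed (so a half turn about z gives the same grasp; the last joint's range is limited). The gripper opens to 85 mm and grips with 20 to 120 N. Pads are 22 mm wide; open, the fingers measure 114 mm over their backs; the gripper's body (76 mm by 85 mm) begins 54 mm behind the grasp point. The pads swing forward as they close: fully open they stand 13 mm farther back than shut.
Start: joints at [1.065, 0.259, 1.535, -0, 1.348, -0.203], TCP at [0.164, 0.525, 0.231] pointing down, gripper open.
Joint ranges: [-3.14, 3.14], [-0.91, 2.08], [0.19, 2.58], [-1.22, 4.36], [0.22, 2.71], [-3.12, 3.12]. Speed limits (rad/s): [2.57, 2.57, 3.14, 3.14, 3.14, 3.14].

## Interface

Orientations are given as a unit quaternion [x, y, z, w].
In Python, from station import robot gives the robot as it stands.
- The arm moves only by the tool servo_tool, never from a script. Its argument "moves" is a list that holds one entry, the list of rows, each a list of 7 numbers: the shift along the world's x, y, z in m, then the turn, a rotation vector about the world's x, y, z in rad, then the finger opening in m, from 0 to 0.0854. In form: [[[tx, ty, tz, rx, ry, rz, jaw], ...]]. A call has 1 to 20 rows; each row is the pose to reach, as a shift and turn from the pose commanded when the call began; what a row does not reach only later rows make up. A row lasts 1/8 s, in which the tool goes at most 62.5 mm and 10.7 degrees, less where a joint would pass 70% of its speed; a pose out of reach is approached as far as the arm can. A call with a gripper value outside its range is refused whole. The fingers move at their own pace and stop on an object; "force" is the grip in N (left out, the last holds). Time passes only in rows, so rows that repeat a pose let the fingers close. It gives the time, the measured TCP pose, the force and the opening at its end, in the units of the state.
- robot.get_state(): the state, without advancing time (a new reading comes with each control period).
- robot.camera(name): name is "scene" or "top" or "wrist"; returns the picture (384x512x3 uint8, blue, green, red); there is no depth.
- robot.get_calibration(name): a dict with "intrinsics" (3x3 intrinsics, pixels), "D" ([k1, k2, p1, p2, k3] as OpenCV has them; the pictures are not rectified), "R" (3x3) and "t" (3): a world point X has camera coordinates R X + t. Camera axes: x right, y down, z forward; pixel columns grow to the right and rows downward; lengths in m; the calibration is good to about 2 mm. A picture is of the moment at which its call begins: read the wrist's pose just before it. get_calibration takes no time and is no camera call; for the wrist camera it gives the pose at the moment of the call.
- robot.close_job(): hands the job in, once; it reports no verdict.
The state is a dict: "time": time; "q": joint angles; "joint_vel": joint speeds; "effort": joint torques, N m; "ee_pos": TCP position; "eef_rot": TCP orientation; "force": force on the tool from outside, world axes, zero at the start; "torque": the same for the moment, N m; "width": finger opening in m.
Only numpy, scipy, OpenCV 4.12 (cv2) and the standard library are available. Lean on these libraries where they do the work, as an engineer would, in place of code of your own. Each camera call takes 0.05 s, during which the arm holds its last target.

## Task

Slide the tall open tin along the worktop, upright and never lifted, until it stands centred under the spout of the tea-ball dispenser. Then draw the dispenser's gate only about half way, so that the four tea balls of the two rear lanes drop into the tin while the four in the two front lanes stay in the hopper, and push the gate fully shut again. Leave the lid, mug, spoon, jar and teapot standing about where they are.

Things in the scene. Friction and masses are not known exactly. Their poses are not given: they have to be found in the camera images.
- dispenser: tea-ball dispenser screwed to the worktop: slim clear hopper on a steel stand. Origin on the worktop under the middle of the spout; x to its back, y to its left, z up; its front (-x) roughly faces the robot. Two uprights 12 mm wide at y = +-62, x = 107 to 123 mm, 320 high; foot plate 8 mm thick, x = 60 to 175, y = +-85. The space under the spout is open to the front and sides
- hopper (a point): middle of the hopper's front edge on its floor (the gate's top): 27 mm in front of the dispenser's origin, 245 mm up. From here back lie four lanes in a row, each 28.5 mm long and 30 mm wide, parted by upright clear ribs 2.5 mm thick and 66 mm high; two balls stand in each lane. Clear upright front pane 3 mm thick, 105 mm high; flared filling mouth above to 380 mm, 40 mm to each side
- spout (a point): middle of the spout's lower opening, 152 mm above the worktop; the opening is 54 mm (dispenser x) by 32 mm (y); a steel chute under the gate leads the falling balls forward to it
- gate (a joint): the hopper's level bottom gate, metres pulled out to the dispenser's front (-x): 0 shut, 0.130 end stop; it stays where left (rubs with 2 N). It uncovers the lanes one after another from the back: the rear lane's balls fall at about 29 mm of pull, the third's at 60, the second's at 91. A ball starts to sink into the gap some 12 mm before it falls, and the gate should not be shut on it then
- gate_grip (a point): middle of the gate's black finger grip, which moves with the gate: a block 30 mm long (dispenser x), 16 mm thick (y), 36 mm high. Shut, it is 55 mm in front of the dispenser's origin, 247 mm up, 10 mm clear of the front pane that rises 100 mm above it: an upright gripper has no room, one leaning back to the robot by 25 to 45 degrees has. Its two sides are free
- tin: tall narrow tea tin of bare aluminium, open at the top, 76 mm outside, 70 mm inside diameter, 140 mm high, about 0.2 kg; origin at the centre of its underside, z up. It stands in front of the dispenser and passes under the spout with 12 mm to spare. Pushed near its foot it slides, pushed high up it topples; an upright gripper strikes its upper part
- ball0: pressed tea ball, plain dark brown sphere 26 mm across, 10 g; origin at its centre. Starts in the hopper's front lane, next to the grip, at the bottom, on the gate
- ball1: pressed tea ball, plain dark brown sphere 26 mm across, 10 g; origin at its centre. Starts in the hopper's front lane, next to the grip, on top
- ball2: pressed tea ball, plain dark brown sphere 26 mm across, 10 g; origin at its centre. Starts in the hopper's second lane from the front, at the bottom, on the gate
- ball3: pressed tea ball, plain dark brown sphere 26 mm across, 10 g; origin at its centre. Starts in the hopper's second lane from the front, on top
- ball4: pressed tea ball, plain dark brown sphere 26 mm across, 10 g; origin at its centre. Starts in the hopper's third lane from the front, at the bottom, on the gate
- ball5: pressed tea ball, plain dark brown sphere 26 mm across, 10 g; origin at its centre. Starts in the hopper's third lane from the front, on top
- ball6: pressed tea ball, plain dark brown sphere 26 mm across, 10 g; origin at its centre. Starts in the hopper's rear lane, at the bottom, on the gate
- ball7: pressed tea ball, plain dark brown sphere 26 mm across, 10 g; origin at its centre. Starts in the hopper's rear lane, on top
- lid: the tin's lid, bare aluminium, 80 mm across and 18 mm high, lying upside down; origin at the centre of its underside; bystander
- mug: white ceramic mug, 82 mm across, 95 mm high, handle on its +y side; origin at the centre of its underside; bystander
- spoon: steel tea spoon 160 mm long lying along its x axis; bystander
- jar: closed glass sugar jar with a wooden cap, 72 mm across, 95 mm high; origin at the centre of its underside; bystander
- teapot: closed white ceramic teapot, body 144 mm across, 140 mm high, spout on its -x side and handle on +x, both reaching 115 mm from the axis; origin at the centre of its underside; bystander

How it is judged:
On the way, in this order (a step that is already met when the one before it is completed fails the run):
1. the tin stands upright under the spout, the gate still shut (horizontal distance between tin and spout below 0.012 m and angle between tin's own z axis and vertical below 0.06 rad and linear speed of tin below 0.02 m/s and value of joint gate below 0.015 m), for 0.2 s.
2. the gate is drawn and the four balls of the two rear lanes lie in the tin (value of joint gate above 0.03 m and height (world z) of each of ball4, ball5, ball6, ball7 below 0.14 m and horizontal distance between each of ball4, ball5, ball6, ball7 and tin below 0.036 m), for 0.2 s.
At the end, for the whole second after the job is handed in: The tin stands upright and at rest within 12 mm of centred under the spout; the four tea balls of the two rear lanes lie in it and the other four rest in the hopper on the gate; the gate is within 5 mm of fully shut (horizontal distance between tin and spout below 0.012 m and angle between tin's own z axis and vertical below 0.06 rad and linear speed of tin below 0.02 m/s and value of joint gate below 0.005 m and height (world z) of each of ball4, ball5, ball6, ball7 below 0.14 m and horizontal distance between each of ball4, ball5, ball6, ball7 and tin below 0.036 m and height (world z) of each of ball0, ball1, ball2, ball3 above 0.25 m and linear speed of each of ball0, ball1, ball2, ball3, ball4, ball5, ball6, ball7 below 0.03 m/s); the robot touches nothing.
It fails at once if the tin is tipped by more than 0.25 rad (angle between tin's own z axis and vertical above 0.25 rad).
It fails at once if the tin is lifted by more than 15 mm (height (world z) of tin above 0.015 m).
It fails at once if a bystander (lid, mug, spoon, jar or teapot) is moved by more than 30 mm (distance of any of teapot, mug, jar, lid, spoon from where it was at the start of the episode above 0.03 m).
It also fails if it takes over 59 s, if anything falls off the work surface, if the arm or the gripper's body presses on something with over 40 N, if the wrist force passes 120 N, or if a joint passes its speed limit or range.

## Working session

There is one attempt and no reset: what is moved stays moved. The work goes in short steps, Python scripts to look and compute and a tool call to move; the robot and the scene stay as the last step left them, time stands still between calls to the robot, and variables do not carry over. Pictures are saved under pics/ and viewed, and the job is handed in when it is done.

Besides the shell and the picture viewer there is one more tool, called after ">>>" as name(argument=value, ...), one argument or row to a line, values as JSON. servo_tool: Moves the arm, as the interface text tells. Its arguments: {"type":"object","properties":{"moves":{"type":"array","items":{"type":"array","items":{"type":"array","items":{"type":"number"}}}},"force":{"type":"number"}},"required":["moves"]}

```bash
mkdir -p pics; ls; python3 - <<'E'
from station import robot
import cv2,numpy as np
print(robot.get_state())
for n in ["scene","top","wrist"]:
    c=robot.get_calibration(n); print(n,np.round(c["intrinsics"],1).tolist(),c["D"],np.round(c["R"],4).tolist(),np.round(c["t"],4).tolist())
    cv2.imwrite(f"pics/{n}0.png",robot.camera(n))
E
```

```text
pics
{'time': 0.0, 'q': array([ 1.06521214e+00,  2.59342511e-01,  1.53613516e+00,  9.61001128e-06,
        1.34802002e+00, -2.02821930e-01]), 'joint_vel': array([ 0.00029606,  0.00043325, -0.00034654, -0.00047868, -0.00029587,
        0.00149274]), 'effort': array([ 5.32058439e-04, -4.46035910e+01, -2.90570676e+01, -6.79032041e-05,
        1.18345767e-02, -5.12526086e-06]), 'ee_pos': array([0.16369626, 0.52448906, 0.23045408]), 'eef_rot': array([ 8.05654646e-01,  5.92384744e-01, -8.67288653e-04,  3.93854695e-04]), 'force': array([-0.05207355, -0.44521609, -0.25531251]), 'torque': array([0.04695433, 0.02346779, 0.05331308]), 'width': 0.08543649864905879}
scene [[369.7, 0.0, 252.0], [0.0, 369.7, 185.9], [0.0, 0.0, 1.0]] [-0.00942628  0.          0.          0.          0.        ] [[0.3107, 0.9505, -0.007], [0.5861, -0.1974, -0.7858], [-0.7483, 0.2401, -0.6184]] [-0.2822, -0.1987, 1.5307]
top [[370.8, 0.0, 256.3], [0.0, 370.8, 194.6], [0.0, 0.0, 1.0]] [0.00968729 0.         0.         0.         0.        ] [[-0.0126, -0.9999, -0.001], [-0.9952, 0.0127, -0.0968], [0.0968, -0.0002, -0.9953]] [0.1154, 0.635, 1.0951]
wrist [[328.0, 0.0, 246.6], [0.0, 328.0, 192.0], [0.0, 0.0, 1.0]] [-0.02934326  0.          0.          0.          0.        ] [[0.299, 0.9542, -0.0028], [0.9025, -0.2819, 0.3255], [0.3098, -0.0999, -0.9455]] [-0.5487, -0.0432, 0.3815]
```

View pics/scene0.png

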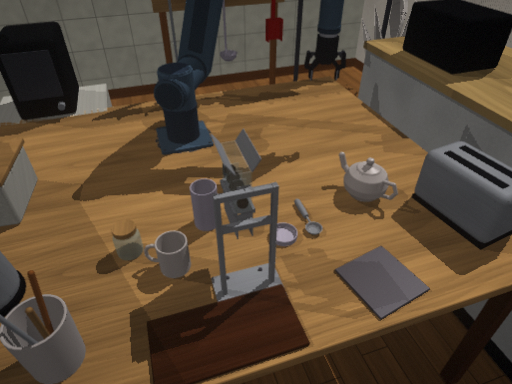

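View pics/top0.png

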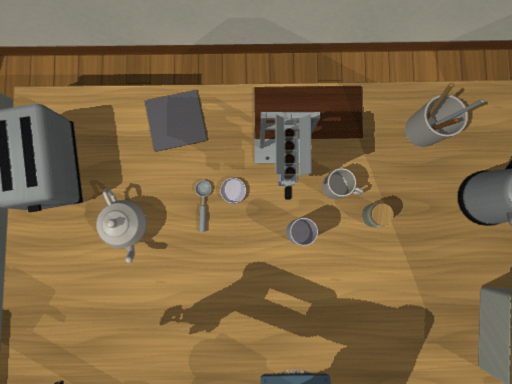

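View pics/wrist0.png

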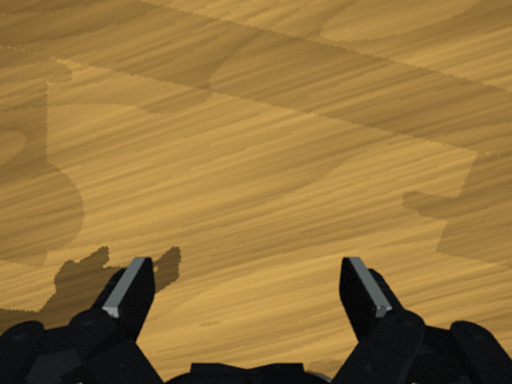

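The top view shows the dispenser near (290,150), the tin's rim at (302,231), the mug at (341,182), the lid at (233,190), the spoon at (203,205), the jar at (377,214) and the teapot at (121,224). I'll zoom in next.

```bash
cat > h.py <<'E'
from station import robot
import cv2,numpy as np
from scipy.spatial.transform import Rotation as Rn
def ray(n,uv,z,c=None):
    c=c or robot.get_calibration(n)
    K,D,R,t=[np.array(c[k],float) for k in("intrinsics","D","R","t")]
    p=cv2.undistortPoints(np.array([[uv]],float),K,D)[0,0]
    d=R.T@np.array([p[0],p[1],1]); o=-R.T@t
    return o+d*(z-o[2])/d[2]
def proj(n,X,c=None):
    c=c or robot.get_calibration(n)
    K,D,R,t=[np.array(c[k],float) for k in("intrinsics","D","R","t")]
    return cv2.projectPoints(np.atleast_2d(np.array(X,float)),cv2.Rodrigues(R)[0],t,K,D)[0][:,0]
def zoom(f,x0,y0,x1,y1,s,out):
    im=cv2.imread(f) if isinstance(f,str) else f
    cv2.imwrite(out,cv2.resize(im[y0:y1,x0:x1],None,fx=s,fy=s,interpolation=cv2.INTER_CUBIC))
E
python3 - <<'E'
from h import *
zoom("pics/top0.png",230,95,390,255,3.75,"pics/topz.png")
zoom("pics/scene0.png",170,120,320,310,3.15,"pics/scenez.png")
E
```

```text
(no output)
```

View pics/topz.png

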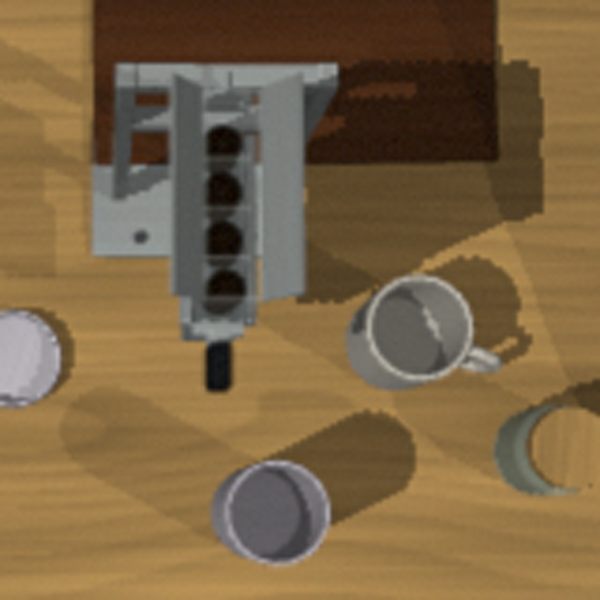

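View pics/scenez.png

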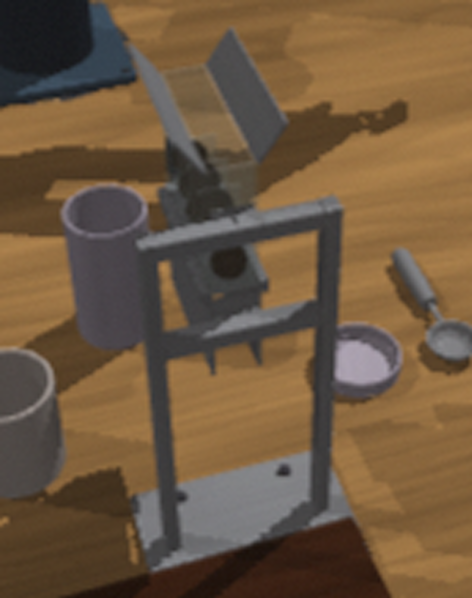

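```bash
cat > fit.py <<'E'
from h import *
from scipy.optimize import least_squares
T=lambda x,y:((x+.5)/3.75-.5+230,(y+.5)/3.75-.5+95)
S=lambda x,y:((x+.5)/3.15-.5+170,(y+.5)/3.15-.5+120)
obs=[("top",(60,85,8),T(93,256)),("top",(123,68,320),T(115,63)),("top",(123,-68,320),T(338,65)),
("top",(-40,8,265),None),
("scene",(60,-85,8),S(133,497)),("scene",(175,-85,8),S(151,571)),("scene",(175,85,8),S(352,514)),
("scene",(123,-68,320),S(140,248)),("scene",(123,68,320),S(341,208)),
("top",(-70,8,229),T(206,391)),("top",(-70,-8,229),T(231,390)),("top",(-55,0,265),None)]
cal={n:robot.get_calibration(n) for n in("top","scene")}
def W(p,P):
    P=np.array(P)/1000.;c,s=np.cos(p[2]),np.sin(p[2])
    return [p[0]+c*P[0]-s*P[1],p[1]+s*P[0]+c*P[1],P[2]]
def f(p): return np.concatenate([proj(n,W(p,P),cal[n])[0]-np.array(o) for n,P,o in obs if o])
r=least_squares(f,[.6,0,0],loss="soft_l1")
print(r.x); print(np.round(f(r.x).reshape(-1,2),1))
p=r.x
# tin rim & base
for uv in [T(273,513)]: print("tin rim",ray("top",uv,.14,cal["top"]))
for a,z in (((105,212),.14),):print("tin scene rim",ray("scene",S(*a),z,cal["scene"]))
for nm,uv,z in (("lid",T(12,358),.01),("mug",T(419,326),.095),("jar",T(570,447),.095),("teapot",(121,224),.07)):print(nm,ray("top",uv,z,cal["top"]))
for nm,P in (("spout",(0,0,152)),("grip",(-55,0,247))): print(nm,W(p,P))
for n in("top","scene"):
    im=cv2.imread(f"pics/{n}0.png")
    im=cv2.resize(im,None,fx=3,fy=3,interpolation=cv2.INTER_CUBIC)
    def line(A,B,col):
        q=proj(n,[W(p,A),W(p,B)],cal[n])*3+1; cv2.line(im,*[tuple(int(v) for v in a) for a in q],col,1)
    def box(x0,x1,y0,y1,z0,z1,col):
        for z in(z0,z1):
            c=[(x0,y0,z),(x1,y0,z),(x1,y1,z),(x0,y1,z)]
            for i in range(4): line(c[i],c[(i+1)%4],col)
        for x in(x0,x1):
            for y in (y0,y1): line((x,y,z0),(x,y,z1),col)
    box(60,175,-85,85,0,8,(0,0,255));box(107,123,56,68,0,320,(0,255,0));box(107,123,-68,-56,0,320,(0,255,0))
    box(-70,-40,-8,8,229,265,(255,0,0));box(-27,87,-15,15,245,311,(0,255,255)); box(-27,27,-16,16,152,152.1,(255,0,255))
    box(-27,-24,-15,15,245,350,(255,255,0))
    t=ray("top",T(273,513),.14,cal["top"])
    for z in(0,.14):
        q=[(t[0]+.038*np.cos(a),t[1]+.038*np.sin(a),z) for a in np.linspace(0,6.28,40)]
        cv2.polylines(im,[(proj(n,q,cal[n])*3+1).astype(int)],True,(0,128,255),1)
    x0,y0=((230*3,95*3) if n=="top" else (170*3,120*3))
    cv2.imwrite(f"pics/ov_{n}.png",im[y0:y0+560,x0:x0+480])
E
python3 fit.py
```

```text
[ 0.67505465  0.02829807 -0.01461014]
[[-0.2  0.6]
 [ 0.5  0.7]
 [ 0.2  0.2]
 [-1.7 -0.8]
 [ 2.9 13.1]
 [ 5.9 12.8]
 [-0.9  0.3]
 [ 0.2 -0.1]
 [-0.2  0.1]
 [-0.4  0.4]]
tin rim [ 0.52388486 -0.01656983  0.14      ]
tin scene rim [ 0.52534545 -0.01971562  0.14      ]
lid [0.65347805 0.17981089 0.01      ]
mug [ 0.66475491 -0.13729668  0.095     ]
jar [ 0.57078332 -0.24841856  0.095     ]
teapot [0.55189645 0.50147214 0.07      ]
spout [np.float64(0.6750546452229511), np.float64(0.02829807499158622), np.float64(0.152)]
grip [np.float64(0.6200605151621397), np.float64(0.029101603992028595), np.float64(0.247)]
```

```bash
python3 -c "
import cv2,numpy as np
a=cv2.imread('pics/ov_top.png');b=cv2.imread('pics/ov_scene.png');c=np.hstack([a[:560,:400],b[:560,:400]]);print(c.shape);cv2.imwrite('pics/ov.png',c)"
```

```text
(560, 800, 3)
```

View pics/ov.png

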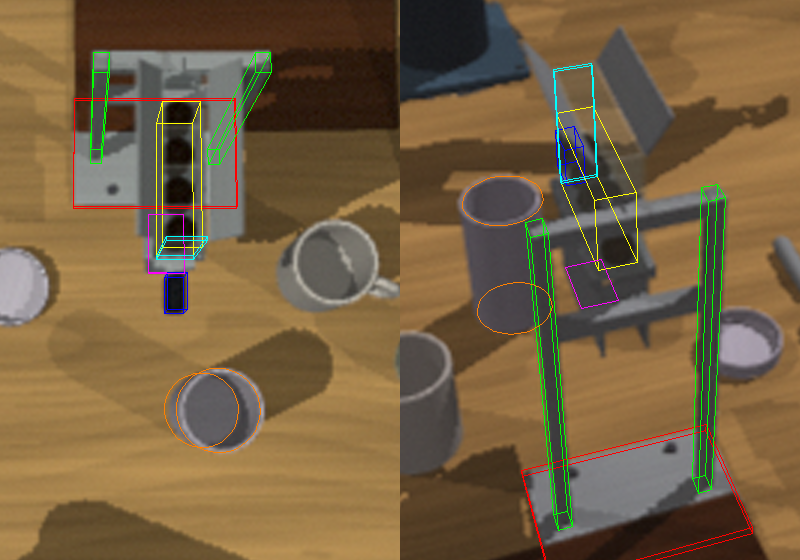

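The overlays fit, except for the two rear plate corners: the dark board hides them, so I'll drop them. I'll refit and work out the orientation turns for a leaning gripper that pushes with both fingers.

```bash
sed -i 's/,("scene",(175,-85,8),S(151,571)),("scene",(175,85,8),S(352,514))//' fit.py; python3 fit.py
cat >> h.py <<'E'
def des(theta,psi):
    "tool leaning back theta, yaw psi (deg), jaw along +y rotated by psi"
    t,p=np.radians([theta,psi]); Z=Rn.from_euler('z',p).as_matrix()
    a=Z@[np.sin(t),0,-np.cos(t)]; x=Z@[0,1,0]; y=np.cross(a,x)
    return Rn.from_matrix(np.column_stack([x,y,a]))
def turn(theta,psi,q0):
    return (des(theta,psi)*Rn.from_quat(q0).inv()).as_rotvec()
E
python3 - <<'E'
from h import *
s=robot.get_state(); q=s["eef_rot"]
for th,ps in((0,17),(45,17),(45,0)): print(th,ps,turn(th,ps,q).round(3))
print(des(45,17).as_matrix().round(2))
E
```

```text
[ 0.67604545  0.02842231 -0.00915997]
[[-0.3  0.5]
 [ 0.2  0.4]
 [-0.2 -0.4]
 [-1.4 -0.4]
 [-0.4  0.6]
 [ 0.7  0. ]
 [-0.1 -0.2]
 [-0.3  0. ]]
tin rim [ 0.52388486 -0.01656983  0.14      ]
tin scene rim [ 0.52534545 -0.01971562  0.14      ]
lid [0.65347805 0.17981089 0.01      ]
mug [ 0.66475491 -0.13729668  0.095     ]
jar [ 0.57078332 -0.24841856  0.095     ]
teapot [0.55189645 0.50147214 0.07      ]
spout [np.float64(0.6760454497918824), np.float64(0.02842230947981425), np.float64(0.152)]
grip [np.float64(0.6210477571651125), np.float64(0.02892610083676833), np.float64(0.247)]
0 17 [ 0.001 -0.     0.599]
45 17 [-0.001 -0.797  0.569]
45 0 [-0.118 -0.78   0.288]
[[-0.29  0.68  0.68]
 [ 0.96  0.21  0.21]
 [ 0.    0.71 -0.71]]
```

>>> servo_tool(
  moves=[
    [[0.02, -0.04, 0, 0, -0.05, 0.04, 0.05], [0.04, -0.09, 0, 0, -0.11, 0.08, 0.05], [0.06, -0.14, 0, 0, -0.17, 0.12, 0.05], [0.08, -0.19, 0, 0, -0.23, 0.16, 0.05], [0.1, -0.24, 0, 0, -0.3, 0.21, 0.05], [0.125, -0.29, 0, 0, -0.37, 0.26, 0.05], [0.145, -0.34, 0, 0, -0.44, 0.31, 0.05], [0.165, -0.39, 0, 0, -0.51, 0.36, 0.05], [0.185, -0.44, -0.01, 0, -0.58, 0.41, 0.05], [0.205, -0.49, -0.02, 0, -0.65, 0.46, 0.05], [0.225, -0.535, -0.04, 0, -0.72, 0.51, 0.05], [0.245, -0.578, -0.06, 0, -0.797, 0.569, 0.05], [0.245, -0.578, -0.06, 0, -0.797, 0.569, 0.05], [0.245, -0.578, -0.06, 0, -0.797, 0.569, 0.05]],
  ],
)

```text
time: 1.9
ee_pos: [0.393, 0.0404, 0.2081]
eef_rot: [0.569, 0.739, 0.286, 0.22]
force: [0.1, 0.8, 0.1]
width: 0.0496
```

```bash
python3 - <<'E'
from h import *
s=robot.get_state(); print({k:np.round(s[k],3) for k in s})
for n in("wrist","top"): cv2.imwrite(f"pics/{n}1.png",robot.camera(n))
w=cv2.imread("pics/wrist1.png");t=cv2.imread("pics/top1.png");cv2.imwrite("pics/c1.png",np.hstack([cv2.resize(w,(400,300)),cv2.resize(t[90:330,180:436],(320,300))]))
E
```

```text
{'time': np.float64(1.9), 'q': array([-0.87 , -0.476,  2.462,  0.826,  0.975, -3.118]), 'joint_vel': array([-0.4  ,  0.529,  0.043,  1.343, -0.611, -0.101]), 'effort': array([  1.129,  -3.363, -27.218,   1.007,   0.933,  -2.562]), 'ee_pos': array([0.393, 0.04 , 0.208]), 'eef_rot': array([0.569, 0.739, 0.286, 0.22 ]), 'force': array([0.059, 0.787, 0.128]), 'torque': array([-0.316,  0.26 ,  0.345]), 'width': np.float64(0.05)}
```

View pics/c1.png

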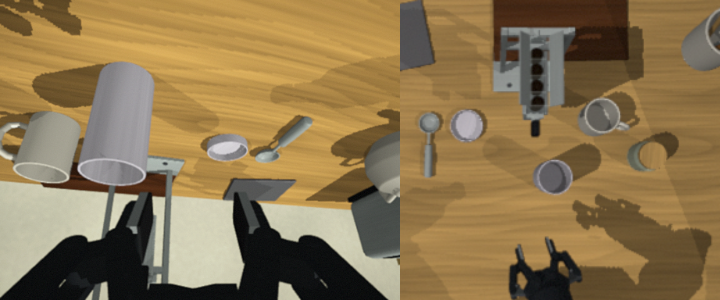

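The leaning pose this close to the base drove joint 6 to its limit. I'll back out to a gentler tilt farther from the base, then fit the kinematics from the recorded states.

```bash
python3 - <<'E'
from h import *
s=robot.get_state(); q=s["eef_rot"]
for th,ps in((45,17),(20,0),(30,0),(0,0)): print(th,ps,turn(th,ps,q).round(3))
print(s["time"],s["q"].round(3))
# fit of simple kin check for start
E
```

```text
45 17 [ 0.01  -0.046  0.043]
20 0 [-0.052  0.387 -0.25 ]
30 0 [-0.03   0.214 -0.252]
0 0 [-0.097  0.734 -0.241]
2.0 [-0.868 -0.472  2.458  0.826  0.972 -3.113]
```

>>> servo_tool(
  moves=[
    [[0.01, 0, 0.01, -0.01, 0.07, -0.04, 0.05], [0.02, 0, 0.02, -0.02, 0.14, -0.08, 0.05], [0.03, 0, 0.03, -0.03, 0.21, -0.12, 0.05]],
  ],
)

```text
time: 2.38
ee_pos: [0.4224, 0.0425, 0.2385]
eef_rot: [0.633, 0.73, 0.199, 0.165]
force: [-0.2, 0.0, -0.7]
width: 0.0502
```

```bash
cat >> h.py <<'E'
import json
def log():
    s=robot.get_state(); open("log.jsonl","a").write(json.dumps({k:np.array(s[k]).tolist() for k in("q","ee_pos","eef_rot","time")})+"\n")
    print(round(float(s["time"]),2),"q",s["q"].round(3),"p",s["ee_pos"].round(4),"a",Rn.from_quat(s["eef_rot"]).as_matrix().T.round(3).tolist(),"F",s["force"].round(1),s["width"]); return s
E
python3 -c "
from h import *
log()"
```

```text
2.38 q [-0.407 -0.316  2.189  0.366  0.853 -2.303] p [0.4224 0.0425 0.2385] a [[-0.144, 0.99, 0.011], [0.859, 0.119, 0.498], [0.492, 0.081, -0.867]] F [-0.2  0.  -0.7] 0.05018872227921014
```

```bash
cat > kin.py <<'E'
from h import *
from scipy.optimize import least_squares
L=[json.loads(l) for l in open("log.jsonl")]
L.append(dict(q=[1.06521214,.259342511,1.53613516,0,1.34802002,-.20282193],ee_pos=[.16369626,.52448906,.23045408],eef_rot=[.805654646,.592384744,-.000867288653,.000393854695]))
L.append(dict(q=[-0.87 , -0.476,  2.462,  0.826,  0.975, -3.118],ee_pos=[.393,.0404,.2081],eef_rot=[.569,.739,.286,.22]))
E=lambda a,x:Rn.from_euler(a,x)
def fk(q,k):
    a1,d1,e,L2,f,L3,w,Lt=k
    R1=E('z',q[0]);R2=R1*E('y',q[1]);R3=R2*E('y',q[2]);R4=R3*E('z',q[3]);R5=R4*E('y',q[4]);R6=R5*E('z',q[5])
    return R1.apply([a1,0,d1])+R2.apply([e,0,L2])+R3.apply([f,0,L3])+R5.apply([w,0,Lt]),R6
k0=np.array([0,.3,0,.35,0,.35,0,.25])
res=lambda k:np.concatenate([fk(d["q"],k)[0]-d["ee_pos"] for d in L]+[1e-3*(k-k0)])
if __name__=="__main__":
    r=least_squares(res,k0);print(r.x.round(4))
    for d in L:
        p,R=fk(d["q"],r.x);print((p-d["ee_pos"]).round(4),(R.inv()*Rn.from_quat(d["eef_rot"])).as_rotvec().round(3))
E
python3 kin.py
```

```text
[-5.2333 -0.3597  1.545   0.3025 -1.6299  5.1156  1.1501 -0.2427]
[-0.0004 -0.0008 -0.0002] [-0.    -0.     3.142]
[ 0.0969 -0.0536  0.    ] [ 0.    -0.    -3.142]
[0.0003 0.0003 0.0001] [ 1.00e-03 -0.00e+00  3.14e+00]
```

```bash
sed -i 's/a1,d1,e,L2,f,L3,w,Lt=k/a1,d1,e,L2,f,L3,w,Lt,b,yw=k/; s/\[f,0,L3\]/[f,b,L3]/; s/\[w,0,Lt\]/[w,yw,Lt]/; s/0,.25\])/0,.25,.1,0])/; s/E(.z.,q\[5\])$/E("z",q[5]+np.pi)/' kin.py; python3 kin.py
```

```text
[-0.0129  0.2181  0.0107  0.5293  0.054   0.4355  0.0069  0.3468  0.1161
 -0.0053]
[-0. -0. -0.] [-0.  0. -0.]
[-0.  0.  0.] [0. 0. 0.]
[0. 0. 0.] [-0.    -0.001 -0.001]
```

>>> servo_tool(
  moves=[
    [[0.01, -0.005, 0.0, -0.01, 0.05, -0.03, 0.05], [0.02, -0.01, 0.0, -0.02, 0.1, -0.07, 0.05], [0.03, -0.015, 0.0, -0.025, 0.14, -0.1, 0.05], [0.04, -0.02, 0.0, -0.03, 0.177, -0.13, 0.05]],
  ],
)

```text
time: 2.88
ee_pos: [0.4624, 0.0225, 0.2381]
eef_rot: [0.691, 0.702, 0.12, 0.121]
force: [-0.2, -0.2, -0.9]
width: 0.0499
```

```bash
python3 -c "
from h import *
log()"; python3 kin.py
```

```text
2.88 q [-0.263 -0.122  1.985  0.109  0.949 -1.898] p [0.4624 0.0225 0.2381] a [[-0.015, 1.0, -0.005], [0.942, 0.015, 0.336], [0.337, 0.001, -0.942]] F [-0.2 -0.2 -0.9] 0.04990503174210785
[ 2.800e-03  2.190e-01 -2.000e-04  5.347e-01  5.850e-02  4.230e-01
  3.000e-04  3.542e-01  1.107e-01  0.000e+00]
[ 0.  0. -0.] [-0.  0. -0.]
[ 0. -0.  0.] [ 0.  0. -0.]
[ 0. -0. -0.] [0. 0. 0.]
[-0. -0. -0.] [-0.    -0.001 -0.001]
```

```bash
cat > ik.py <<'E'
from kin import *
K=least_squares(res,k0).x
lo=np.array([-3.14,-.91,.19,-1.22,.22,-3.12]);hi=np.array([3.14,2.08,2.58,4.36,2.71,3.12])
def ik(p,R,q0):
    def f(q):
        P,Q=fk(q,K);return np.concatenate([(P-p)*5,(R.inv()*Q).as_rotvec()])
    r=least_squares(f,np.clip(q0,lo+.01,hi-.01),bounds=(lo,hi));return r.x,np.abs(r.fun).max()
if __name__=="__main__":
    q0=robot.get_state()["q"]
    for th in(35,40,45,50):
      for psi in(0,17):
        q=q0.copy();print(th,psi)
        for x,y,z in((.46,-.03,.15),(.46,-.035,.02),(.50,-.025,.02),(.55,-.01,.02),(.6,.01,.02),(.64,.02,.02)):
            q,e=ik([x,y,z],des(th,psi),q);print("  ",(x,y,z),q.round(2),"err",round(e,4))
    for th in(35,40):
        q=q0.copy();print("gate",th)
        for x in(.5,.56,.62):
            q,e=ik([x,.03,.235],des(th,-.5),q);print("  ",x,q.round(2),round(e,4))
E
python3 ik.py
```

```text
35 0
   (0.46, -0.03, 0.15) [-0.56 -0.12  2.36  0.74  0.47 -2.72] err 0.0
   (0.46, -0.035, 0.02) [-0.47  0.22  2.39  1.15  0.22 -3.12] err 0.136
   (0.5, -0.025, 0.02) [-0.42  0.28  2.32  1.19  0.22 -3.12] err 0.1145
   (0.55, -0.01, 0.02) [-0.36  0.35  2.24  1.25  0.22 -3.12] err 0.0852
   (0.6, 0.01, 0.02) [-0.3   0.41  2.15  1.3   0.22 -3.12] err 0.0566
   (0.64, 0.02, 0.02) [-0.27  0.46  2.08  1.33  0.22 -3.12] err 0.0693
35 17
   (0.46, -0.03, 0.15) [-0.7  -0.07  2.31  0.79  0.72 -3.12] err 0.0204
   (0.46, -0.035, 0.02) [-0.55  0.24  2.32  0.84  0.41 -3.12] err 0.1866
   (0.5, -0.025, 0.02) [-0.49  0.29  2.26  0.89  0.39 -3.12] err 0.1596
   (0.55, -0.01, 0.02) [-0.42  0.36  2.18  0.96  0.38 -3.12] err 0.1245
   (0.6, 0.01, 0.02) [-0.35  0.42  2.1   1.02  0.36 -3.12] err 0.0872
   (0.64, 0.02, 0.02) [-0.31  0.47  2.03  1.05  0.35 -3.12] err 0.0584
40 0
   (0.46, -0.03, 0.15) [-0.62 -0.13  2.44  1.05  0.45 -3.08] err 0.0
   (0.46, -0.035, 0.02) [-0.47  0.21  2.4   1.16  0.22 -3.12] err 0.2097
   (0.5, -0.025, 0.02) [-0.42  0.27  2.33  1.21  0.22 -3.12] err 0.1899
   (0.55, -0.0
[... 1986 characters left out ...]
  0.89  0.67 -3.12] err 0.2115
   (0.46, -0.035, 0.02) [-0.54  0.2   2.34  0.91  0.4  -3.12] err 0.405
   (0.5, -0.025, 0.02) [-0.49  0.26  2.27  0.96  0.39 -3.12] err 0.382
   (0.55, -0.01, 0.02) [-0.42  0.33  2.19  1.02  0.37 -3.12] err 0.3511
   (0.6, 0.01, 0.02) [-0.35  0.4   2.1   1.08  0.36 -3.12] err 0.3173
   (0.64, 0.02, 0.02) [-0.31  0.45  2.03  1.11  0.35 -3.12] err 0.2905
gate 35
   0.5 [-0.27 -0.17  2.15  0.27  0.59 -2.02] 0.0
   0.56 [-0.23 -0.04  2.04  0.24  0.56 -1.95] 0.0
   0.62 [-0.19  0.07  1.92  0.2   0.55 -1.89] 0.0
gate 40
   0.5 [-0.3  -0.2   2.22  0.41  0.48 -2.17] 0.0
   0.56 [-0.24 -0.07  2.12  0.36  0.43 -2.08] 0.0
   0.62 [-0.2   0.05  2.    0.31  0.42 -2.01] 0.0
```

```bash
cat > br.py <<'E'
from ik import *
rng=np.random.default_rng(0)
def branches(p,R,n=40):
    out=[]
    for _ in range(n):
        q,e=ik(p,R,rng.uniform(lo,hi)*[.4,1,1,1,1,1])
        if e<1e-3 and not any(np.abs(q-o).max()<.05 for o in out): out.append(q)
    return out
if __name__=="__main__":
  pts=[((.46,-.035,.02)),((.64,.02,.02))]
  for th in(45,55,):
   for psi in(0,30,60,90,-30,-60,-90):
    for fl in(0,180):
      R=des(th,psi)*Rn.from_euler('z',fl,degrees=True)
      for p in pts:
        for q in branches(p,R,12): print(th,psi,fl,p,q.round(2))
E
python3 br.py
```

```text
45 0 0 (0.64, 0.02, 0.02) [-0.24  0.52  2.23  2.72  0.41  1.79]
45 0 180 (0.64, 0.02, 0.02) [-0.24  0.52  2.23  2.72  0.41 -1.35]
45 30 0 (0.46, -0.035, 0.02) [-0.97  0.47  2.48  1.45  0.79  1.85]
45 30 0 (0.64, 0.02, 0.02) [-0.5   0.55  2.12  1.59  0.65  2.26]
45 30 180 (0.46, -0.035, 0.02) [-0.97  0.47  2.48  1.45  0.79 -1.29]
45 30 180 (0.64, 0.02, 0.02) [-0.5   0.55  2.12  1.59  0.65 -0.88]
45 60 0 (0.46, -0.035, 0.02) [-0.91  0.54  2.16  0.88  1.02  2.05]
45 60 0 (0.64, 0.02, 0.02) [-0.57  0.66  1.83  1.    1.    2.38]
45 60 180 (0.46, -0.035, 0.02) [-0.91  0.54  2.16  0.88  1.02 -1.09]
45 60 180 (0.64, 0.02, 0.02) [-0.57  0.66  1.83  1.    1.   -0.76]
45 90 0 (0.46, -0.035, 0.02) [-0.76  0.65  1.86  0.56  1.29  2.04]
45 90 0 (0.64, 0.02, 0.02) [-0.51  0.8   1.47  0.68  1.37  2.31]
45 90 180 (0.46, -0.035, 0.02) [-0.76  0.65  1.86  0.56  1.29 -1.11]
45 90 180 (0.64, 0.02, 0.02) [-0.51  0.8   1.47  0.68  1.37 -0.83]
45 -30 0 (0.46, -0.035, 0.02) [-0.09  0.46  2.56  3.64  0.68  1.49]
45 -30 0 (0.64, 0.02, 0.02) [0.08 0.56 2.09 4.28 0.46 0.93]
45 -30 180 (0.46, -0.035, 0.02) [-0.09
[... 1139 characters left out ...]
4  0.74  1.85  1.13  1.12 -0.95]
55 90 0 (0.46, -0.035, 0.02) [-0.81  0.75  1.81  0.61  1.42  1.96]
55 90 0 (0.64, 0.02, 0.02) [-0.56  0.89  1.44  0.77  1.49  2.24]
55 90 180 (0.46, -0.035, 0.02) [-0.81  0.75  1.81  0.61  1.42 -1.18]
55 90 180 (0.64, 0.02, 0.02) [-0.56  0.89  1.44  0.77  1.49 -0.9 ]
55 -30 0 (0.64, 0.02, 0.02) [0.14 0.66 2.16 4.   0.72 1.27]
55 -30 180 (0.64, 0.02, 0.02) [ 0.14  0.66  2.16  4.    0.72 -1.87]
55 -90 0 (0.46, -0.035, 0.02) [ 0.29  0.72  1.9  -1.01  1.18  1.03]
55 -90 0 (0.64, 0.02, 0.02) [ 0.29  0.91  1.39 -0.93  1.37  0.75]
55 -90 180 (0.46, -0.035, 0.02) [ 0.29  0.72  1.9  -1.01  1.18 -2.11]
55 -90 180 (0.64, 0.02, 0.02) [ 0.29  0.91  1.39 -0.93  1.37 -2.39]
```

```bash
cat > path.py <<'E'
from br import *
def plan(qs,qt,n):
    s=robot.get_state();p0,R0=s["ee_pos"],Rn.from_quat(s["eef_rot"])
    for i in range(1,n+1):
        q=qs+(qt-qs)*i/n;p,R=fk(q,K)
        print(np.concatenate([(p-p0).round(3),(R*R0.inv()).as_rotvec().round(3)]).tolist(), "p",p.round(3))
if __name__=="__main__":
    th,psi=47,32
    R=des(th,psi)*Rn.from_euler('z',180,degrees=True)
    q=np.array([-.97,.47,2.48,1.45,.79,-1.29])
    for p in((.455,-.06,.02),(.493,-.036,.02),(.57,-.013,.02),(.645,.01,.02)):
        q,e=ik(p,R,q);print(p,q.round(3),e)
    qt,e=ik((.44,-.07,.16),R,np.array([-.97,.3,2.45,1.3,.9,-1.3]));print(qt.round(3),e)
    qs=robot.get_state()["q"]
    plan(qs,qt,12)
E
python3 path.py
```

```text
(0.455, -0.06, 0.02) [-1.067  0.503  2.44   1.337  0.849 -1.306] 4.596323321948148e-13
(0.493, -0.036, 0.02) [-0.915  0.508  2.399  1.449  0.823 -1.25 ] 3.304888029909136e-10
(0.57, -0.013, 0.02) [-0.7    0.536  2.258  1.54   0.77  -1.086] 7.333023077649159e-14
(0.645, 0.01, 0.02) [-0.543  0.579  2.104  1.563  0.711 -0.922] 1.6887533038634217e-14
[-1.13   0.067  2.331  0.945  1.11  -0.723] 9.137135492665038e-14
[-0.01, -0.008, -0.019, 0.112, 0.038, -0.185] p [0.452 0.014 0.219]
[-0.02, -0.014, -0.036, 0.224, 0.075, -0.372] p [0.443 0.008 0.202]
[-0.028, -0.02, -0.051, 0.335, 0.11, -0.561] p [0.435 0.003 0.188]
[-0.034, -0.024, -0.062, 0.447, 0.145, -0.752] p [ 0.429 -0.001  0.176]
[-0.038, -0.028, -0.071, 0.56, 0.179, -0.943] p [ 0.425 -0.005  0.167]
[-0.04, -0.032, -0.078, 0.675, 0.212, -1.134] p [ 0.422 -0.01   0.16 ]
[-0.04, -0.037, -0.083, 0.793, 0.245, -1.324] p [ 0.422 -0.015  0.155]
[-0.039, -0.044, -0.085, 0.914, 0.279, -1.512] p [ 0.424 -0.021  0.153]
[-0.036, -0.052, -0.086, 1.04, 0.313, -1.698] p [ 0.427 -0.03   0.152]
[-0.032, -0.063, -0.085, 1.171, 0.348, -1.879] p [ 0.431 -0.04   0.154]
[-0.027, -0.076, -0.082, 1.31, 0.385, -2.055] p [ 0.435 -0.054  0.156]
[-0.022, -0.092, -0.078, 1.457, 0.424, -2.223] p [ 0.44 -0.07  0.16]
```

```bash
sed -i 's/plan(qs,qt,12)/plan(qs,qt,18)/' path.py; python3 path.py | tail -18
```

```text
[-0.007, -0.006, -0.013, 0.075, 0.025, -0.123] p [0.455 0.017 0.225]
[-0.014, -0.01, -0.025, 0.15, 0.05, -0.247] p [0.449 0.012 0.213]
[-0.02, -0.014, -0.036, 0.224, 0.075, -0.372] p [0.443 0.008 0.202]
[-0.025, -0.018, -0.046, 0.298, 0.098, -0.498] p [0.437 0.004 0.192]
[-0.03, -0.021, -0.055, 0.373, 0.122, -0.625] p [0.433 0.001 0.183]
[-0.034, -0.024, -0.062, 0.447, 0.145, -0.752] p [ 0.429 -0.001  0.176]
[-0.037, -0.027, -0.069, 0.523, 0.167, -0.879] p [ 0.426 -0.004  0.17 ]
[-0.039, -0.029, -0.074, 0.599, 0.19, -1.007] p [ 0.424 -0.007  0.164]
[-0.04, -0.032, -0.078, 0.675, 0.212, -1.134] p [ 0.422 -0.01   0.16 ]
[-0.04, -0.036, -0.081, 0.754, 0.234, -1.261] p [ 0.422 -0.013  0.157]
[-0.04, -0.039, -0.084, 0.833, 0.256, -1.387] p [ 0.422 -0.017  0.154]
[-0.039, -0.044, -0.085, 0.914, 0.279, -1.512] p [ 0.424 -0.021  0.153]
[-0.037, -0.049, -0.086, 0.998, 0.301, -1.636] p [ 0.425 -0.027  0.152]
[-0.035, -0.056, -0.085, 1.083, 0.324, -1.758] p [ 0.428 -0.033  0.153]
[-0.032, -0.063, -0.085, 1.171, 0.348, -1.879] p [ 0.431 -0.04   0.154]
[-0.029, -0.072, -0.083, 1.263, 0.372, -1.997] p [ 0.434 -0.049  0.155]
[-0.026, -0.081, -0.081, 1.358, 0.397, -2.112] p [ 0.437 -0.059  0.157]
[-0.022, -0.092, -0.078, 1.457, 0.424, -2.223] p [ 0.44 -0.07  0.16]
```

>>> servo_tool(
  moves=[
    [[-0.007, -0.006, -0.013, 0.075, 0.025, -0.123, 0.05], [-0.014, -0.01, -0.025, 0.15, 0.05, -0.247, 0.05], [-0.02, -0.014, -0.036, 0.224, 0.075, -0.372, 0.05], [-0.025, -0.018, -0.046, 0.298, 0.098, -0.498, 0.05], [-0.03, -0.021, -0.055, 0.373, 0.122, -0.625, 0.05], [-0.034, -0.024, -0.062, 0.447, 0.145, -0.752, 0.05], [-0.037, -0.027, -0.069, 0.523, 0.167, -0.879, 0.05], [-0.039, -0.029, -0.074, 0.599, 0.19, -1.007, 0.05], [-0.04, -0.032, -0.078, 0.675, 0.212, -1.134, 0.05], [-0.04, -0.036, -0.081, 0.754, 0.234, -1.261, 0.05], [-0.04, -0.039, -0.084, 0.833, 0.256, -1.387, 0.05], [-0.039, -0.044, -0.085, 0.914, 0.279, -1.512, 0.05], [-0.037, -0.049, -0.086, 0.998, 0.301, -1.636, 0.05], [-0.035, -0.056, -0.085, 1.083, 0.324, -1.758, 0.05], [-0.032, -0.063, -0.085, 1.171, 0.348, -1.879, 0.05], [-0.029, -0.072, -0.083, 1.263, 0.372, -1.997, 0.05], [-0.026, -0.081, -0.081, 1.358, 0.397, -2.112, 0.05], [-0.022, -0.092, -0.078, 1.457, 0.424, -2.223, 0.05], [-0.022, -0.092, -0.078, 1.457, 0.424, -2.223, 0.05]],
  ],
)

```text
time: 5.25
ee_pos: [0.4402, -0.0699, 0.16]
eef_rot: [0.802, -0.445, 0.192, -0.348]
force: [-0.2, 0.2, 0.4]
width: 0.0502
```

```bash
python3 - <<'E'
from h import *
log()
w=robot.camera("wrist");t=robot.camera("top");s=robot.camera("scene")
cv2.imwrite("pics/c2.png",np.hstack([cv2.resize(w,(400,300)),cv2.resize(t[90:330,180:436],(320,300))]))
cv2.imwrite("pics/s2.png",s)
E
```

```text
5.25 q [-1.127  0.066  2.325  0.942  1.111 -0.713] p [ 0.4402 -0.0699  0.16  ] a [[0.529, -0.849, -0.001], [-0.581, -0.361, -0.729], [0.619, 0.387, -0.684]] F [-0.2  0.2  0.4] 0.05018121411141495
```

View pics/c2.png

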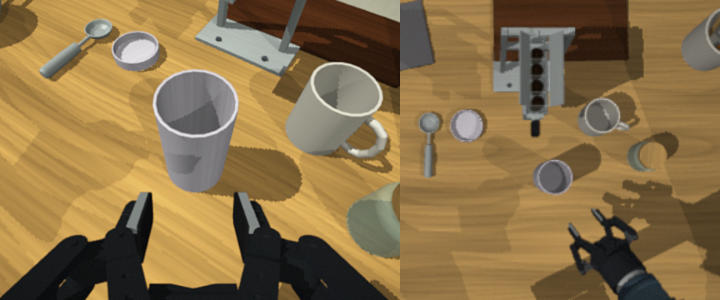

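View pics/s2.png

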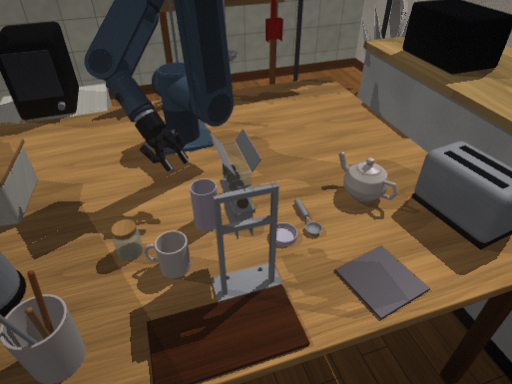

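```bash
python3 - <<'E'
from h import *
print(ray("wrist",(195.5*1.28,103*1.28),.14))
for uv in((154,103),(238,103),(195,71),(195,137)): print(ray("wrist",(uv[0]*1.28,uv[1]*1.28),.14).round(4))
E
```

```text
[ 0.52318471 -0.02191069  0.14      ]
[0.5039 0.0089 0.14  ]
[ 0.543  -0.0535  0.14  ]
[ 0.5552 -0.0016  0.14  ]
[ 0.4936 -0.0397  0.14  ]
```

>>> servo_tool(
  moves=[
    [[0.005, 0.003, -0.04, 0, 0, 0, 0.05], [0.01, 0.006, -0.08, 0, 0, 0, 0.05], [0.015, 0.01, -0.115, 0, 0, 0, 0.05], [0.015, 0.01, -0.138, 0, 0, 0, 0.05], [0.015, 0.01, -0.138, 0, 0, 0, 0.05]],
  ],
)

```text
time: 6.02
ee_pos: [0.4554, -0.0587, 0.0214]
eef_rot: [0.802, -0.445, 0.191, -0.349]
force: [0.7, -0.9, -0.9]
width: 0.0498
```

```bash
python3 - <<'E'
from h import *
log()
w=robot.camera("wrist");t=robot.camera("top")
cv2.imwrite("pics/c3.png",np.hstack([cv2.resize(w,(400,300)),cv2.resize(t[90:330,180:436],(320,300))]))
E
```

```text
6.03 q [-1.061  0.494  2.429  1.32   0.852 -1.272] p [ 0.4554 -0.0587  0.0214] a [[0.53, -0.848, -0.004], [-0.581, -0.36, -0.73], [0.617, 0.389, -0.684]] F [ 0.7 -0.9 -0.9] 0.04980879626996925
```

View pics/c3.png

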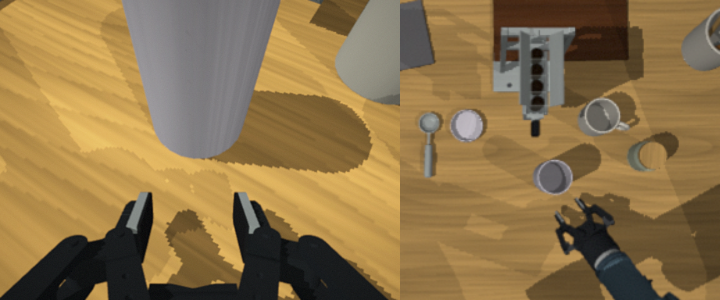

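>>> servo_tool(
  moves=[
    [[0.01, 0.006, 0, 0, 0, 0, 0.05], [0.02, 0.012, 0, 0, 0, 0, 0.05], [0.028, 0.017, 0, 0, 0, 0, 0.05], [0.035, 0.021, 0, 0, 0, 0, 0.05], [0.042, 0.024, 0, 0, 0, 0, 0.05], [0.049, 0.026, 0, 0, 0, 0, 0.05], [0.057, 0.028, 0, 0, 0, 0, 0.05], [0.065, 0.03, 0, 0, 0, 0, 0.05], [0.073, 0.033, 0, 0, 0, 0, 0.05], [0.081, 0.035, 0, 0, 0, 0, 0.05], [0.089, 0.037, 0, 0, 0, 0, 0.05], [0.097, 0.04, 0, 0, 0, 0, 0.05], [0.105, 0.042, 0, 0, 0, 0, 0.05]],
  ],
)

```text
time: 7.75
ee_pos: [0.5611, -0.0176, 0.0223]
eef_rot: [0.802, -0.446, 0.193, -0.348]
force: [-2.2, -0.8, 1.8]
width: 0.0502
```

```bash
python3 - <<'E'
from h import *
log()
w=robot.camera("wrist");t=robot.camera("top");s=robot.camera("scene")
cv2.imwrite("pics/top4.png",t);cv2.imwrite("pics/scene4.png",s)
cv2.imwrite("pics/c4.png",np.hstack([cv2.resize(w,(400,300)),cv2.resize(t[100:260,220:391],(320,300)),]))
E
```

```text
7.75 q [-0.724  0.523  2.264  1.51   0.777 -1.074] p [ 0.5611 -0.0176  0.0223] a [[0.528, -0.849, -0.001], [-0.581, -0.36, -0.73], [0.619, 0.386, -0.684]] F [-2.2 -0.8  1.8] 0.05023159699456934
```

View pics/c4.png

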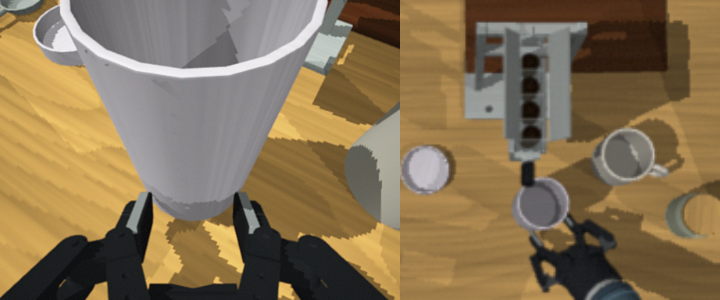

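The tin sits upright in the two-finger cradle. I'll measure its offset from the TCP.

```bash
python3 - <<'E'
from h import *
c=ray("top",(295.4,208.8),.14);print(c)
# overlay candidates
t=cv2.imread("pics/top4.png");s=cv2.imread("pics/scene4.png")
def ov(n,im,c,box,f,cols=((0,140,255),(0,0,255))):
    im=cv2.resize(im,None,fx=f,fy=f,interpolation=cv2.INTER_CUBIC)
    for z,r,col in((.14,.038,cols[0]),(0,.038,cols[1])):
        q=[(c[0]+r*np.cos(a),c[1]+r*np.sin(a),z) for a in np.linspace(0,6.28,60)]
        cv2.polylines(im,[((proj(n,q)+.5)*f-.5).round().astype(int)],True,col,1)
    x0,y0,x1,y1=[v*f for v in box];return im[y0:y1,x0:x1]
A=ov("top",t,c,(255,170,335,250),5);B=ov("scene",s,c,(180,150,260,230),5)
cv2.imwrite("pics/o4.png",np.hstack([A,B]))
E
```

```text
[0.58558891 0.00109638 0.14      ]
```

View pics/o4.png

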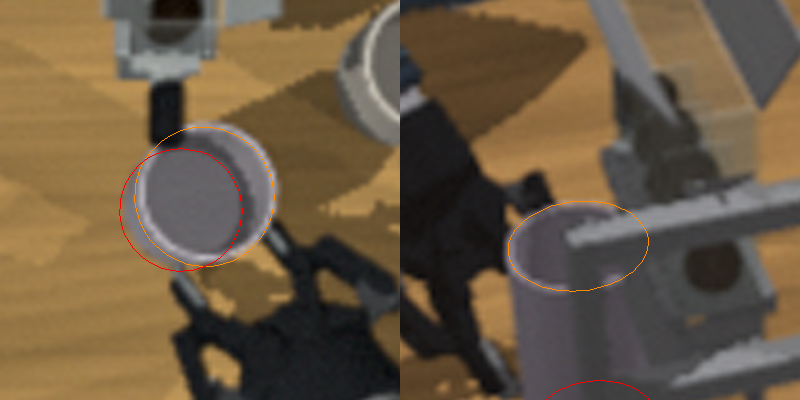

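>>> servo_tool(
  moves=[
    [[0.008, 0.002, 0, 0, 0, 0, 0.05], [0.016, 0.005, 0, 0, 0, 0, 0.05], [0.024, 0.007, 0, 0, 0, 0, 0.05], [0.032, 0.01, 0, 0, 0, 0, 0.05], [0.04, 0.012, 0, 0, 0, 0, 0.05], [0.048, 0.015, 0, 0, 0, 0, 0.05], [0.056, 0.017, 0, 0, 0, 0, 0.05], [0.064, 0.02, 0, 0, 0, 0, 0.05], [0.07, 0.022, 0, 0, 0, 0, 0.05], [0.076, 0.024, 0, 0, 0, 0, 0.05], [0.081, 0.0255, 0, 0, 0, 0, 0.05], [0.085, 0.0265, 0, 0, 0, 0, 0.05], [0.085, 0.0265, 0, 0, 0, 0, 0.05]],
  ],
)

```text
time: 9.52
ee_pos: [0.646, 0.0087, 0.0224]
eef_rot: [0.802, -0.446, 0.193, -0.348]
force: [-1.6, -1.0, -0.1]
width: 0.0501
```

```bash
python3 - <<'E'
from h import *
s_=log()
w=robot.camera("wrist");t=robot.camera("top");s=robot.camera("scene")
cv2.imwrite("pics/top5.png",t);cv2.imwrite("pics/scene5.png",s);cv2.imwrite("pics/wrist5.png",w)
c=s_["ee_pos"]+[.026,.0185,0];print(c)
def ov(n,im,c,box,f,cols=((0,140,255),(0,0,255))):
    im=cv2.resize(im,None,fx=f,fy=f,interpolation=cv2.INTER_CUBIC)
    for z,r,col in((.14,.038,cols[0]),(0,.038,cols[1])):
        q=[(c[0]+r*np.cos(a),c[1]+r*np.sin(a),z) for a in np.linspace(0,6.28,60)]
        cv2.polylines(im,[((proj(n,q)+.5)*f-.5).round().astype(int)],True,col,1)
    x0,y0,x1,y1=[v*f for v in box];return im[y0:y1,x0:x1]
A=ov("top",t,c,(250,130,330,210),5);B=ov("scene",s,c,(190,170,270,250),5)
cv2.imwrite("pics/o5.png",np.hstack([A,B]))
E
```

```text
9.53 q [-0.543  0.573  2.093  1.541  0.709 -0.892] p [0.646  0.0087 0.0224] a [[0.528, -0.849, -0.001], [-0.58, -0.36, -0.73], [0.619, 0.386, -0.683]] F [-1.6 -1.  -0.1] 0.05012169897326307
[0.67195348 0.02717912 0.02243016]
```

View pics/o5.png

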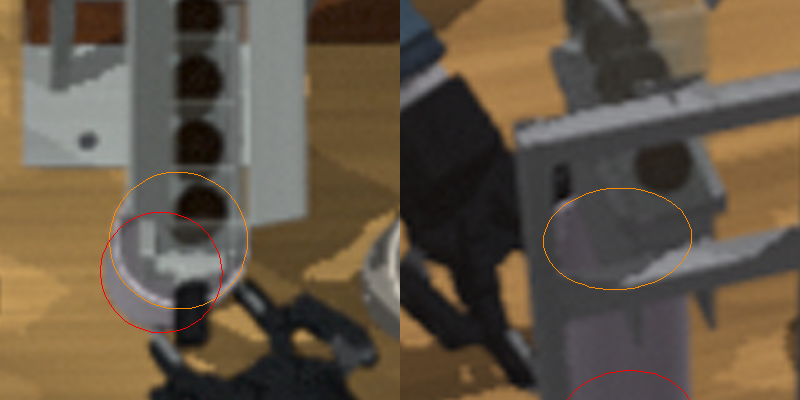

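View pics/wrist5.png

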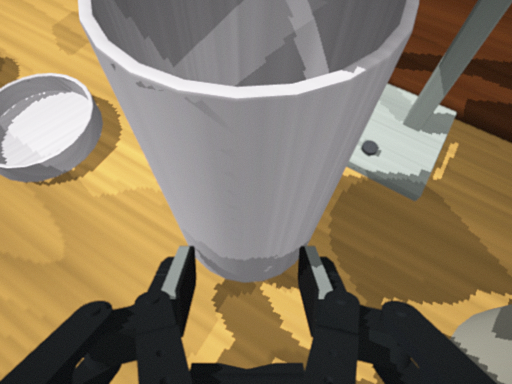

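```bash
python3 - <<'E'
from h import *
from scipy.optimize import least_squares
c=robot.get_calibration("wrist")
im=cv2.imread("pics/wrist5.png");cv2.imwrite("pics/w5z.png",cv2.resize(im[0:130,60:440],None,fx=2.1,fy=2.1,interpolation=cv2.INTER_CUBIC))
pts=[(80,14),(104,55),(170,89),(250,98),(340,88),(385,65),(411,25)]
P=np.array([ray("wrist",u,.14,c)[:2] for u in pts])
r=least_squares(lambda v:np.hypot(*(P-v).T)-.038,[.67,.02]);print(r.x,r.fun.round(4))
# foot plate hints
for u in((362,172),(415,197)): print(ray("wrist",u,.008,c))
# bolt
print("bolt",ray("wrist",(371,148),.008,c))
print("bolt top",ray("top",(250+87/5,130+140/5),.008))
E
```

```text
[0.67370102 0.0238063 ] [-0.0005  0.      0.0001 -0.0003  0.0006  0.0005 -0.0011]
[ 0.73481034 -0.02168287  0.008     ]
[ 0.735357   -0.05554811  0.008     ]
bolt [ 0.75488469 -0.01966477  0.008     ]
bolt top [0.75332809 0.07114991 0.008     ]
```

View pics/w5z.png

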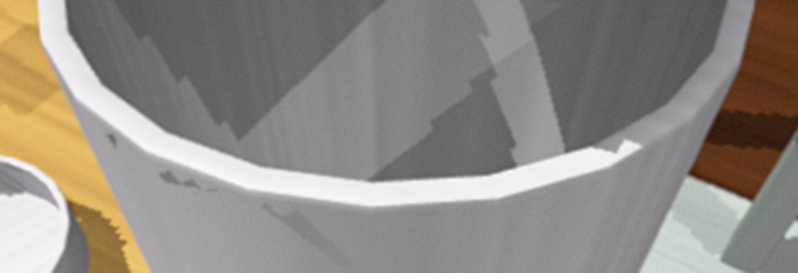

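>>> servo_tool(
  moves=[
    [[0.0005, 0.0015, 0, 0, 0, 0, 0.05], [0.001, 0.003, 0, 0, 0, 0, 0.05], [0.0015, 0.0045, 0, 0, 0, 0, 0.05], [0.002, 0.0055, 0, 0, 0, 0, 0.05], [0.002, 0.0055, 0, 0, 0, 0, 0.05]],
  ],
)

```text
time: 10.3
ee_pos: [0.6477, 0.0141, 0.0224]
eef_rot: [0.802, -0.446, 0.193, -0.348]
force: [0.2, -1.2, 0.8]
width: 0.0498
```

```bash
python3 - <<'E'
from h import *
s_=log()
w=robot.camera("wrist");t=robot.camera("top")
cv2.imwrite("pics/top6.png",t)
cv2.imwrite("pics/w6z.png",cv2.resize(w[0:130,60:440],None,fx=2.1,fy=2.1,interpolation=cv2.INTER_CUBIC))
E
```

```text
10.3 q [-0.53   0.573  2.092  1.552  0.703 -0.891] p [0.6477 0.0141 0.0224] a [[0.528, -0.849, -0.001], [-0.581, -0.36, -0.73], [0.619, 0.386, -0.683]] F [ 0.2 -1.2  0.8] 0.049762451267835676
```

View pics/w6z.png

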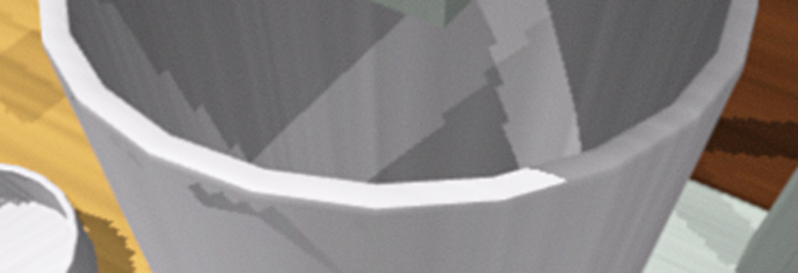

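```bash
python3 - <<'E'
from h import *
from scipy.optimize import least_squares
c=robot.get_calibration("wrist")
print(ray("wrist",(60+445/2.1,27/2.1),.152,c),ray("wrist",(60+370/2.1,0),.152,c))
pts=[(60+x/2.1,y/2.1) for x,y in((41,35),(78,95),(150,152),(250,192),(375,207),(500,198),(620,165),(712,110),(748,50))]
P=np.array([ray("wrist",u,.14,c)[:2] for u in pts])
r=least_squares(lambda v:np.hypot(*(P-v).T)-.038,[.67,.02]);print(r.x,r.fun.round(4))
E
```

```text
[0.64939367 0.00943181 0.152     ] [0.64928962 0.01546064 0.152     ]
[0.67580613 0.02936271] [-0.0001 -0.0002  0.0001  0.0003  0.     -0.0001 -0.      0.0002 -0.0004]
```

```bash
python3 - <<'E'
from br import *
q0=robot.get_state()["q"]
for th in(30,35,40):
  for fl in(0,180):
    R=des(th,-.5)*Rn.from_euler('z',fl,degrees=True)
    for x in(.47,.54,.62):
        for q in branches((x,.03,.235),R,14): print(th,fl,x,q.round(2),np.abs(q-q0).max().round(2))
E
```

```text
30 0 0.47 [-0.28 -0.2   2.12  0.2   0.72 -1.96] 1.35
30 0 0.54 [-0.22 -0.05  2.    0.17  0.68 -1.89] 1.38
30 0 0.62 [-0.18  0.1   1.84  0.14  0.69 -1.83] 1.42
30 180 0.47 [-0.28 -0.2   2.12  0.2   0.72  1.18] 2.07
30 180 0.54 [-0.22 -0.05  2.    0.17  0.68  1.25] 2.14
30 180 0.62 [-0.18  0.1   1.84  0.14  0.69  1.32] 2.21
35 0 0.47 [-0.31 -0.24  2.2   0.3   0.62 -2.06] 1.26
35 0 0.54 [-0.24 -0.08  2.08  0.25  0.57 -1.97] 1.3
35 0 0.62 [-0.19  0.07  1.92  0.2   0.55 -1.89] 1.35
35 180 0.47 [-0.31 -0.24  2.2   0.3   0.62  1.08] 1.97
35 180 0.54 [-0.24 -0.08  2.08  0.25  0.57  1.17] 2.06
35 180 0.62 [-0.19  0.07  1.92  0.2   0.55  1.25] 2.14
40 0 0.47 [-0.34 -0.28  2.27  0.43  0.52 -2.21] 1.32
40 0 0.54 [-0.26 -0.11  2.15  0.38  0.45 -2.11] 1.22
40 0 0.62 [-0.2   0.05  2.    0.31  0.42 -2.  ] 1.24
40 180 0.47 [-0.34 -0.28  2.27  0.43  0.52  0.93] 1.82
40 180 0.54 [-0.26 -0.11  2.15  0.38  0.45  1.03] 1.92
40 180 0.62 [-0.2   0.05  2.    0.31  0.42  1.14] 2.03
```

>>> servo_tool(
  moves=[
    [[-0.008, -0.005, 0, 0, 0, 0, 0.05], [-0.02, -0.0125, 0, 0, 0, 0, 0.05], [-0.04, -0.025, 0, 0, 0, 0, 0.05], [-0.06, -0.037, 0.005, 0, 0, 0, 0.05], [-0.08, -0.048, 0.03, 0, 0, 0, 0.05], [-0.1, -0.055, 0.06, 0, 0, 0, 0.05], [-0.12, -0.062, 0.1, 0, 0, 0, 0.05], [-0.135, -0.068, 0.14, 0, 0, 0, 0.05], [-0.148, -0.074, 0.178, 0, 0, 0, 0.05], [-0.148, -0.074, 0.178, 0, 0, 0, 0.05]],
  ],
)

```text
time: 11.65
ee_pos: [0.4994, -0.0615, 0.2024]
eef_rot: [0.802, -0.445, 0.195, -0.347]
force: [0.0, 0.1, -0.5]
width: 0.0498
```

```bash
python3 - <<'E'
from path import *
log()
w=robot.camera("wrist");t=robot.camera("top");s=robot.camera("scene")
cv2.imwrite("pics/top7.png",t);cv2.imwrite("pics/scene7.png",s);cv2.imwrite("pics/wrist7.png",w)
cv2.imwrite("pics/c7.png",np.hstack([cv2.resize(w,(400,300)),cv2.resize(t[100:260,220:391],(320,300)),]))
qs=robot.get_state()["q"]
qt,e=ik((.50,.029,.28),des(35,-.5),np.array([-.28,-.15,2.1,.3,.6,-2.]));print(qt.round(3),e)
plan(qs,qt,17)
E
```

```text
11.65 q [-0.945  0.048  2.19   0.967  1.086 -0.491] p [ 0.4994 -0.0615  0.2024] a [[0.527, -0.85, 0.004], [-0.579, -0.363, -0.73], [0.622, 0.382, -0.683]] F [ 0.   0.1 -0.5] 0.049761599568639445
[-0.277 -0.22   2.065  0.234  0.717 -1.97 ] 9.547918011776348e-15
[-0.004, 0.009, -0.003, -0.109, -0.02, 0.113] p [ 0.495 -0.05   0.196]
[-0.007, 0.018, -0.005, -0.216, -0.041, 0.227] p [ 0.492 -0.042  0.194]
[-0.011, 0.025, -0.007, -0.322, -0.065, 0.343] p [ 0.488 -0.035  0.193]
[-0.013, 0.031, -0.007, -0.427, -0.09, 0.461] p [ 0.486 -0.029  0.192]
[-0.016, 0.036, -0.007, -0.53, -0.117, 0.579] p [ 0.483 -0.023  0.192]
[-0.018, 0.041, -0.006, -0.633, -0.145, 0.699] p [ 0.481 -0.018  0.194]
[-0.019, 0.046, -0.003, -0.736, -0.175, 0.819] p [ 0.48  -0.014  0.196]
[-0.019, 0.049, 0.0, -0.837, -0.206, 0.939] p [ 0.48 -0.01  0.2 ]
[-0.019, 0.053, 0.005, -0.938, -0.238, 1.06] p [ 0.48  -0.007  0.204]
[-0.019, 0.056, 0.01, -1.039, -0.27, 1.181] p [ 0.48  -0.003  0.21 ]
[-0.017, 0.06, 0.017, -1.14, -0.303, 1.302] p [0.482 0.    0.216]
[-0.015, 0.064, 0.025, -1.241, -0.337, 1.423] p [0.484 0.004 0.224]
[-0.013, 0.068, 0.034, -1.342, -0.37, 1.544] p [0.486 0.008 0.233]
[-0.01, 0.072, 0.044, -1.444, -0.403, 1.664] p [0.489 0.012 0.243]
[-0.006, 0.077, 0.055, -1.546, -0.435, 1.783] p [0.493 0.017 0.254]
[-0.003, 0.082, 0.067, -1.649, -0.466, 1.901] p [0.496 0.023 0.267]
[0.001, 0.089, 0.081, -1.753, -0.495, 2.018] p [0.5   0.029 0.28 ]
```

View pics/c7.png

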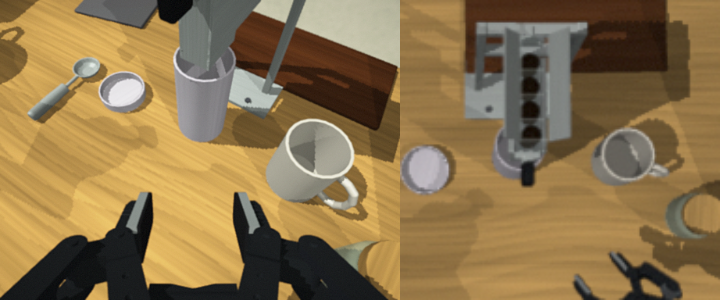

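>>> servo_tool(
  moves=[
    [[-0.004, 0.009, -0.003, -0.109, -0.02, 0.113, 0.05], [-0.007, 0.018, -0.005, -0.216, -0.041, 0.227, 0.05], [-0.011, 0.025, -0.007, -0.322, -0.065, 0.343, 0.05], [-0.013, 0.031, -0.007, -0.427, -0.09, 0.461, 0.05], [-0.016, 0.036, -0.007, -0.53, -0.117, 0.579, 0.05], [-0.018, 0.041, -0.006, -0.633, -0.145, 0.699, 0.05], [-0.019, 0.046, -0.003, -0.736, -0.175, 0.819, 0.05], [-0.019, 0.049, 0.0, -0.837, -0.206, 0.939, 0.05], [-0.019, 0.053, 0.005, -0.938, -0.238, 1.06, 0.05], [-0.019, 0.056, 0.01, -1.039, -0.27, 1.181, 0.05], [-0.017, 0.06, 0.017, -1.14, -0.303, 1.302, 0.05], [-0.015, 0.064, 0.025, -1.241, -0.337, 1.423, 0.05], [-0.013, 0.068, 0.034, -1.342, -0.37, 1.544, 0.05], [-0.01, 0.072, 0.044, -1.444, -0.403, 1.664, 0.05], [-0.006, 0.077, 0.055, -1.546, -0.435, 1.783, 0.05], [-0.003, 0.082, 0.067, -1.649, -0.466, 1.901, 0.05], [0.001, 0.089, 0.081, -1.753, -0.495, 2.018, 0.05], [0.001, 0.089, 0.081, -1.753, -0.495, 2.018, 0.05]],
  ],
)

```text
time: 14.05
ee_pos: [0.5002, 0.0303, 0.2799]
eef_rot: [0.677, 0.672, 0.212, 0.212]
force: [-0.4, -0.6, -0.2]
width: 0.0501
```

```bash
python3 - <<'E'
from h import *
s_=log()
c=robot.get_calibration("wrist")
w=robot.camera("wrist");t=robot.camera("top")
cv2.imwrite("pics/top8.png",t);cv2.imwrite("pics/wrist8.png",w)
print(turn(35,-.5,s_["eef_rot"]))
O=np.array([.6765,.028,0])
for P in((-70,8,229),(-70,-8,229),(-70,8,265),(-70,-8,265)): print(P,proj("wrist",O+np.array(P)/1000,c).round(1))
cv2.imwrite("pics/c8.png",np.hstack([cv2.resize(w,(400,300)),cv2.resize(t[100:260,220:391],(320,300)),]))
E
```

```text
14.05 q [-0.275 -0.218  2.062  0.234  0.721 -1.97 ] p [0.5002 0.0303 0.2799] a [[0.006, 1.0, 0.001], [0.821, -0.006, 0.571], [0.571, -0.002, -0.821]] F [-0.4 -0.6 -0.2] 0.05011492072956883
[-0.00151906 -0.00278409 -0.0027436 ]
(-70, 8, 229) [[254.9 255.8]]
(-70, -8, 229) [[235.9 255.9]]
(-70, 8, 265) [[255.5 298.2]]
(-70, -8, 265) [[235.1 298.2]]
```

View pics/wrist8.png

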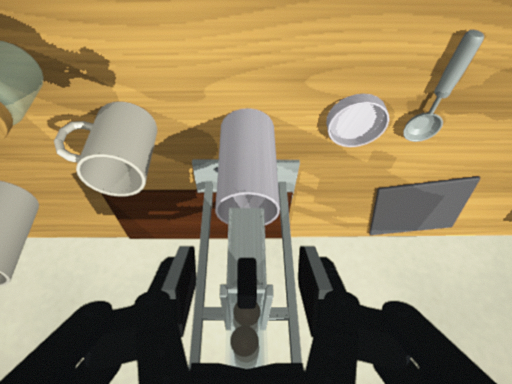

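View pics/c8.png

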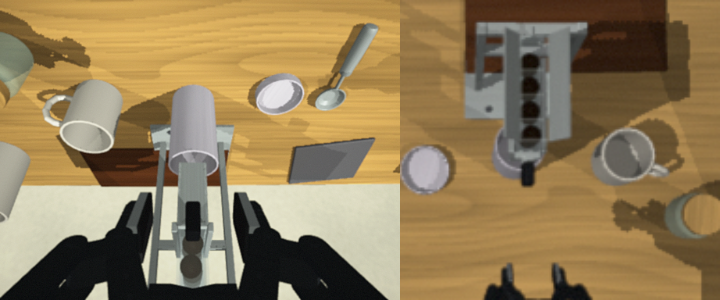

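>>> servo_tool(
  moves=[
    [[0.03, -0.001, 0.01, 0, 0, 0, 0.05], [0.06, -0.001, 0.02, 0, 0, 0, 0.05], [0.08, -0.001, 0.023, 0, 0, 0, 0.05], [0.09, -0.001, 0.009, 0, 0, 0, 0.05], [0.1, -0.001, -0.005, 0, 0, 0, 0.05], [0.11, -0.001, -0.02, 0, 0, 0, 0.05], [0.118, -0.001, -0.031, 0, 0, 0, 0.05], [0.118, -0.001, -0.031, 0, 0, 0, 0.05]],
  ],
)

```text
time: 15.15
ee_pos: [0.6182, 0.028, 0.2483]
eef_rot: [0.678, 0.672, 0.211, 0.212]
force: [-0.6, 0.1, 0.5]
width: 0.0499
```

```bash
python3 - <<'E'
from h import *
s_=log()
w=robot.camera("wrist");t=robot.camera("top");s=robot.camera("scene")
cv2.imwrite("pics/wrist9.png",w)
cv2.imwrite("pics/c9.png",np.hstack([cv2.resize(w,(400,300)),cv2.resize(t[100:260,220:391],(320,300)),]))
cv2.imwrite("pics/s9.png",cv2.resize(s[100:300,120:320],(600,600)))
E
```

```text
15.15 q [-0.198  0.057  1.9    0.195  0.595 -1.889] p [0.6182 0.028  0.2483] a [[0.008, 1.0, 0.001], [0.821, -0.007, 0.571], [0.571, -0.004, -0.821]] F [-0.6  0.1  0.5] 0.049908052507468104
```

View pics/c9.png

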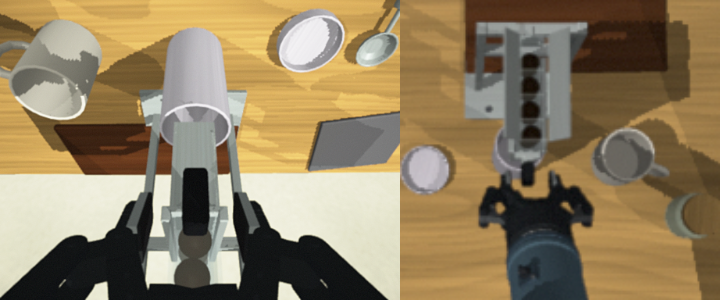

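View pics/s9.png

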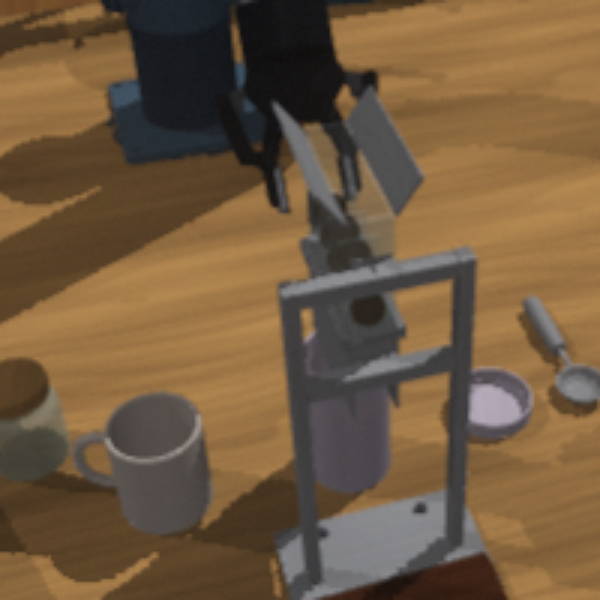

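>>> servo_tool(
  moves=[
    [[0.006, 0.0005, -0.008, 0, 0, 0, 0.05], [0.011, 0.001, -0.015, 0, 0, 0, 0.05], [0.011, 0.001, -0.015, 0, 0, 0, 0.03], [0.011, 0.001, -0.015, 0, 0, 0, 0.015], [0.011, 0.001, -0.015, 0, 0, 0, 0.005], [0.011, 0.001, -0.015, 0, 0, 0, 0.005], [0.011, 0.001, -0.015, 0, 0, 0, 0.005]],
  ],
  force=30,
)

```text
time: 16.18
ee_pos: [0.6295, 0.0293, 0.2352]
eef_rot: [0.677, 0.672, 0.212, 0.213]
force: [1.2, 2.5, -2.7]
width: 0.0156
```

```bash
python3 - <<'E'
from h import *
s_=log()
w=robot.camera("wrist");t=robot.camera("top");s=robot.camera("scene")
cv2.imwrite("pics/c10.png",np.hstack([cv2.resize(w,(400,300)),cv2.resize(t[120:220,240:347],(320,300)),]))
E
```

```text
16.18 q [-0.19   0.091  1.899  0.199  0.558 -1.89 ] p [0.6295 0.0293 0.2352] a [[0.008, 1.0, 0.001], [0.819, -0.007, 0.573], [0.573, -0.004, -0.819]] F [ 1.2  2.5 -2.7] 0.015571790284782996
```

View pics/c10.png

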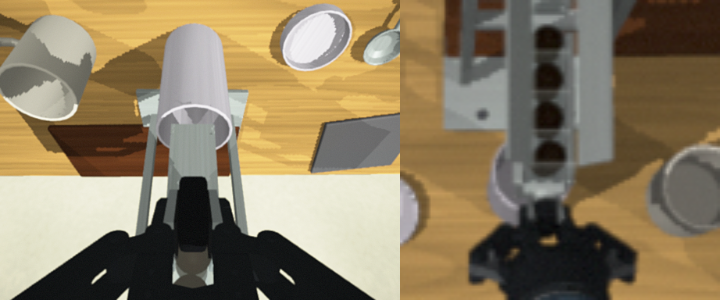

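>>> servo_tool(
  moves=[
    [[-0.008, 0, 0, 0, 0, 0, 0.005], [-0.018, 0, 0, 0, 0, 0, 0.005], [-0.028, 0, 0, 0, 0, 0, 0.005], [-0.036, 0.0005, 0, 0, 0, 0, 0.005], [-0.04, 0.0005, 0, 0, 0, 0, 0.005], [-0.04, 0.0005, 0, 0, 0, 0, 0.005], [-0.04, 0.0005, 0, 0, 0, 0, 0.005], [-0.048, 0.0005, 0, 0, 0, 0, 0.005], [-0.056, 0.0005, 0, 0, 0, 0, 0.005], [-0.063, 0.0005, 0, 0, 0, 0, 0.005], [-0.068, 0.0005, 0, 0, 0, 0, 0.005], [-0.068, 0.0005, 0, 0, 0, 0, 0.005], [-0.068, 0.0005, 0, 0, 0, 0, 0.005], [-0.068, 0.0005, 0, 0, 0, 0, 0.005], [-0.068, 0.0005, 0, 0, 0, 0, 0.005]],
  ],
)

```text
time: 18.2
ee_pos: [0.5612, 0.0303, 0.2351]
eef_rot: [0.677, 0.672, 0.212, 0.212]
force: [-2.6, 7.6, -0.1]
width: 0.0157
```

```bash
python3 - <<'E'
from h import *
s_=log()
w=robot.camera("wrist");t=robot.camera("top");s=robot.camera("scene")
cv2.imwrite("pics/top11.png",t);cv2.imwrite("pics/scene11.png",s)
cv2.imwrite("pics/c11.png",np.hstack([cv2.resize(t[110:220,240:340],(400,440),interpolation=cv2.INTER_CUBIC),cv2.resize(s[150:260,180:280],(400,440),interpolation=cv2.INTER_CUBIC)]))
cv2.imwrite("pics/w11.png",w)
E
```

```text
18.2 q [-0.226 -0.04   2.034  0.237  0.561 -1.952] p [0.5612 0.0303 0.2351] a [[0.007, 1.0, 0.001], [0.82, -0.006, 0.572], [0.572, -0.003, -0.82]] F [-2.6  7.6 -0.1] 0.01572099092095547
```

View pics/c11.png

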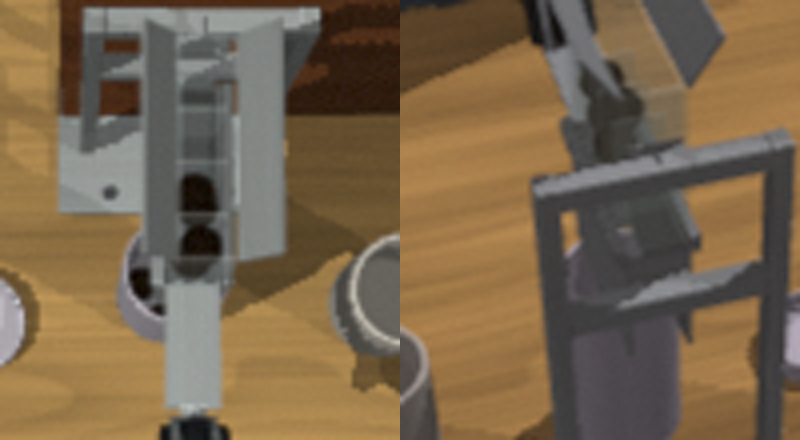

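View pics/w11.png

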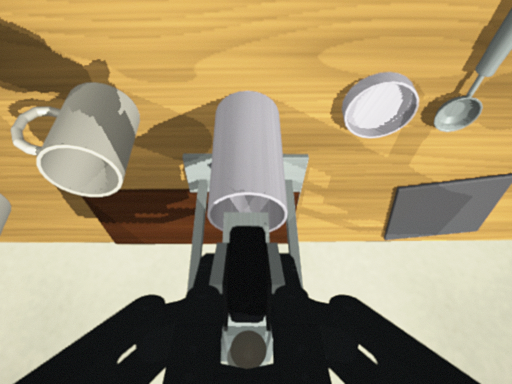

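Both rear lanes are empty, the two front lanes are still full, and balls are visible in the tin. I'll shut the gate now.

>>> servo_tool(
  moves=[
    [[0.006, 0, 0, 0, 0, 0, 0.005], [0.014, 0, 0, 0, 0, 0, 0.005], [0.022, 0, 0, 0, 0, 0, 0.005], [0.03, 0, 0, 0, 0, 0, 0.005], [0.038, -0.0005, 0, 0, 0, 0, 0.005], [0.046, -0.0005, 0, 0, 0, 0, 0.005], [0.054, -0.0005, 0, 0, 0, 0, 0.005], [0.061, -0.0005, 0, 0, 0, 0, 0.005], [0.066, -0.0005, 0, 0, 0, 0, 0.005], [0.069, -0.0005, 0, 0, 0, 0, 0.005], [0.07, -0.0005, 0, 0, 0, 0, 0.005], [0.07, -0.0005, 0, 0, 0, 0, 0.005]],
  ],
)

```text
time: 19.85
ee_pos: [0.6316, 0.0293, 0.2352]
eef_rot: [0.677, 0.672, 0.212, 0.213]
force: [0.7, 5.3, -1.4]
width: 0.0157
```

```bash
python3 - <<'E'
from h import *
s_=log()
t=robot.camera("top");s=robot.camera("scene")
cv2.imwrite("pics/c12.png",np.hstack([cv2.resize(t[110:220,240:340],(400,440),interpolation=cv2.INTER_CUBIC),cv2.resize(s[150:260,180:280],(400,440),interpolation=cv2.INTER_CUBIC)]))
E
```

```text
19.85 q [-0.189  0.095  1.895  0.198  0.558 -1.888] p [0.6316 0.0293 0.2352] a [[0.008, 1.0, 0.0], [0.82, -0.006, 0.573], [0.573, -0.004, -0.82]] F [ 0.7  5.3 -1.4] 0.01567279741404773
```

View pics/c12.png

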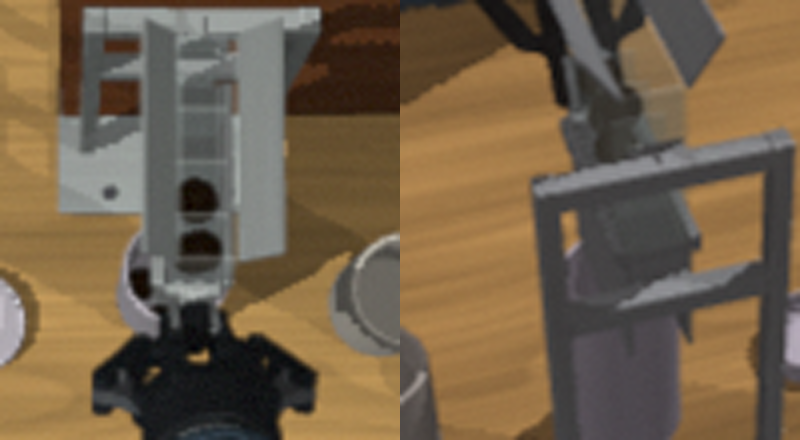

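The stop hasn't pushed back yet, so I'll nudge further in small steps to feel it.

>>> servo_tool(
  moves=[
    [[0.001, 0, 0, 0, 0, 0, 0.005], [0.002, 0, 0, 0, 0, 0, 0.005], [0.002, 0, 0, 0, 0, 0, 0.005]],
  ],
)

```text
time: 20.32
ee_pos: [0.6329, 0.0292, 0.2351]
eef_rot: [0.677, 0.672, 0.211, 0.213]
force: [-6.5, 2.9, 2.3]
width: 0.016
```

>>> servo_tool(
  moves=[
    [[-0.001, 0, 0, 0, 0, 0, 0.03], [-0.001, 0, 0, 0, 0, 0, 0.05], [-0.001, 0, 0, 0, 0, 0, 0.05], [-0.007, 0, 0.01, 0, 0, 0, 0.05], [-0.018, 0, 0.025, 0, 0, 0, 0.05], [-0.03, 0, 0.042, 0, 0, 0, 0.05], [-0.045, 0, 0.06, 0, 0, 0, 0.05], [-0.07, 0, 0.07, 0, 0, 0, 0.05], [-0.1, 0, 0.07, 0, 0, 0, 0.05], [-0.13, 0, 0.07, 0, 0, 0, 0.05], [-0.13, 0, 0.07, 0, 0, 0, 0.05], [-0.13, 0, 0.07, 0, 0, 0, 0.05]],
  ],
)

```text
time: 21.82
ee_pos: [0.5041, 0.0289, 0.3068]
eef_rot: [0.677, 0.671, 0.212, 0.214]
force: [0.5, -0.4, 0.3]
width: 0.05
```

```bash
python3 - <<'E'
from h import *
s_=log()
c=robot.get_calibration("wrist")
w=robot.camera("wrist");t=robot.camera("top");s=robot.camera("scene")
cv2.imwrite("pics/c13.png",np.hstack([cv2.resize(t[110:220,240:340],(400,440),interpolation=cv2.INTER_CUBIC),cv2.resize(s[150:260,180:280],(400,440),interpolation=cv2.INTER_CUBIC)]))
cv2.imwrite("pics/w13.png",w);cv2.imwrite("pics/top13.png",t);cv2.imwrite("pics/scene13.png",s)
d=cv2.absdiff(t,cv2.imread("pics/top7.png")).max(2);cv2.imwrite("pics/d.png",d)
O=np.array([.6765,.0285,0])
for P in((-70,8,229),(-70,-8,229),(-70,8,265),(-70,-8,265)): print(P,proj("wrist",O+np.array(P)/1000,c).round(1))
E
```

```text
21.82 q [-0.274 -0.235  2.009  0.216  0.783 -1.945] p [0.5041 0.0289 0.3068] a [[0.008, 1.0, -0.001], [0.818, -0.006, 0.575], [0.575, -0.005, -0.818]] F [ 0.5 -0.4  0.3] 0.049952709324778036
(-70, 8, 229) [[257.1 225.2]]
(-70, -8, 229) [[239.  225.2]]
(-70, 8, 265) [[257.8 263.3]]
(-70, -8, 265) [[238.3 263.4]]
```

View pics/c13.png

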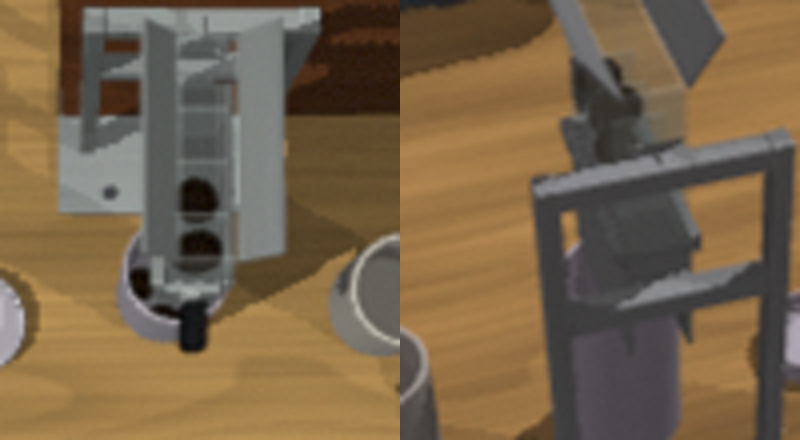

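View pics/w13.png

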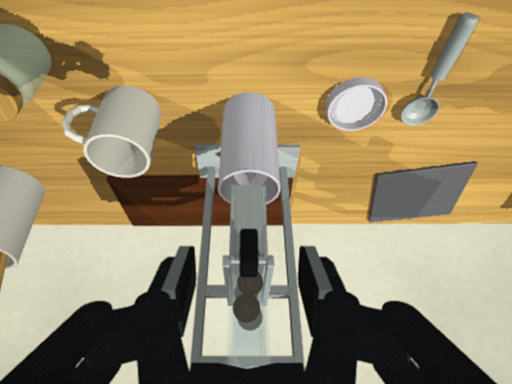

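```bash
python3 - <<'E'
import cv2,numpy as np
a=cv2.imread("pics/top0.png")[130:210,260:320];b=cv2.imread("pics/top13.png")[130:210,260:320]
cv2.imwrite("pics/cmp.png",np.hstack([cv2.resize(x,None,fx=6,fy=6,interpolation=cv2.INTER_CUBIC) for x in(a,b)]))
E
```

```text
(no output)
```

View pics/cmp.png

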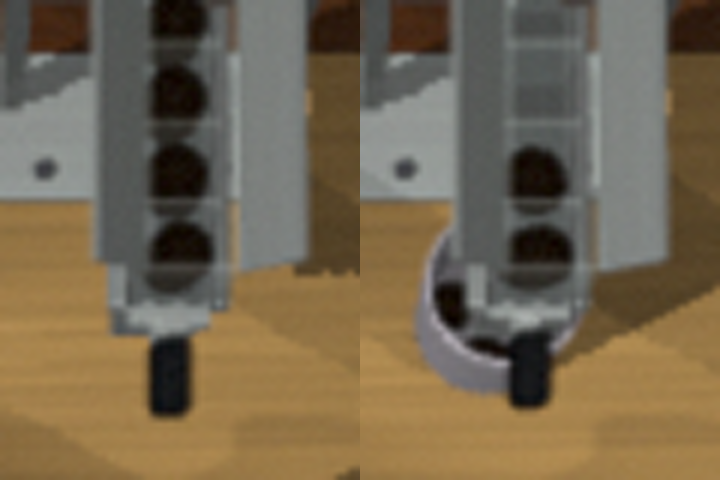

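```bash
python3 - <<'E'
from h import *
f=6;im=cv2.resize(cv2.imread("pics/top13.png"),None,fx=f,fy=f,interpolation=cv2.INTER_CUBIC)
im2=cv2.resize(cv2.imread("pics/wrist13.png") if False else cv2.imread("pics/w13.png"),None,fx=f,fy=f,interpolation=cv2.INTER_CUBIC)
for n,i in(("top",im),("wrist",im2)):
  for c,col in(((.6758,.0294),(0,140,255)),):
    for z in(.14,0):
        q=[(c[0]+.038*np.cos(a),c[1]+.038*np.sin(a),z) for a in np.linspace(0,6.28,60)]
        cv2.polylines(i,[((proj(n,q)+.5)*f-.5).round().astype(int)],True,col,1)
cv2.imwrite("pics/o13.png",np.hstack([im[150*f:220*f,258*f:323*f],im2[85*f:220*f,215*f:282*f][:420,:400]]))
cv2.imwrite("pics/o13b.png",im2[85*f:215*f:2,205*f:290*f:2])
E
```

```text
(no output)
```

View pics/o13.png

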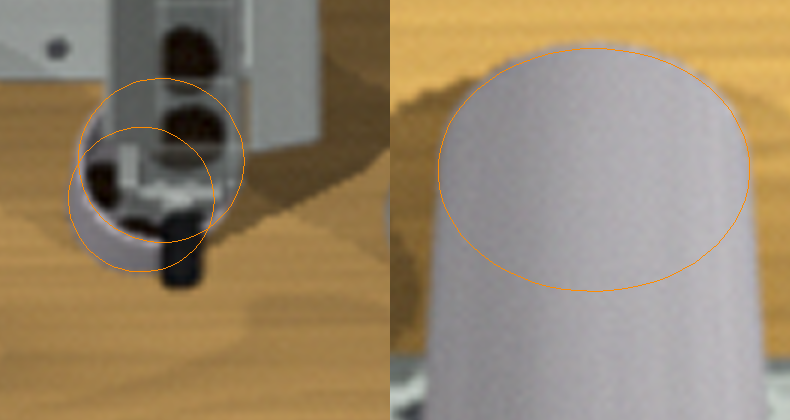

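View pics/o13b.png

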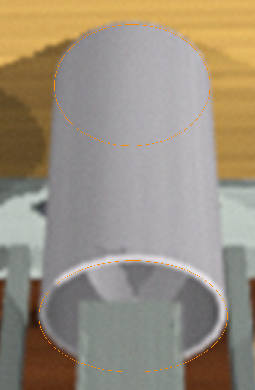

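```bash
python3 -c "
from station import robot
print(robot.get_state()['time'],robot.close_job())"
```

```text
the job is handed in; nothing more can be done
21.975 None
```

I handed the job in at 22.0 s, with the tin under the spout, the rear balls dropped and the gate shut. The hand-in gives no verdict.

**What I did:**
- **Tin:** I slid it along the worktop with both fingers low against it and the gripper leaning back. I did not grip or lift it.
- **Gate:** I gripped the finger grip, drew the gate 68 mm and waited. Then I pushed it shut until the stop pushed back with about 6.5 N, let go and backed away.

**Last checks:**
- **Tin position:** it stands upright at about (0.676, 0.029). My two estimates of the spout, (0.676, 0.028) and (0.677, 0.027), put it within about 3 mm of centred.
- **Balls:** both rear lanes are empty and both front lanes still hold their balls. Only two of the four balls in the tin can be seen, because the chute hides the rest. No ball lies outside the tin.
- **Bystanders:** the lid, mug, spoon and jar look unmoved, and no contact was felt. I did not check the teapot again, but the arm stayed away from it.

**Went wrong or disagreed:**
- My first approach leaned the gripper too close to the base and ran joint 6 up to about its limit (-3.118 of -3.12). I backed out and took another arm pose.
- The shut grip now sits about 3 mm further in than at the start, so the gate was probably slightly open to begin with. I take it to be fully shut now.

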